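# Load, weight and start the slat warmer

## Robot

A 6-joint arm with a two-finger parallel gripper is mounted at the origin on the work surface. World frame = base frame: x ahead of the robot, y to its left, z up, the work surface at z = 0. Lengths are in m, angles in rad, forces in N, time in s.
With the tool pointing down it reaches from about 0.375 to 0.9 m from the base axis. Payload 3.1 kg.
Tool frame: the origin (TCP) lies where the fingers leave the gripper's body, on its centre line; the fingertips stand 73 mm ahead of it and the grasp point (between the pads) lies 54 mm ahead of it; z points along the fingers, y is the line along which they close (so a half turn about z gives the same grasp; the last joint's range is limited). The gripper opens to 85 mm and grips with 20 to 120 N. Pads are 22 mm wide; open, the fingers measure 114 mm over their backs; the gripper's body (76 mm by 85 mm) begins 54 mm behind the grasp point. The pads swing forward as they close: fully open they stand 13 mm farther back than shut.
Start: joints at [-1.323, 0.527, 1.433, -0, 1.181, -0.178], TCP at [0.258, -0.569, 0.304] pointing down, gripper open.
Joint ranges: [-3.08, 3.08], [-0.75, 2.2], [0.22, 2.44], [-1.43, 4.57], [0, 2.65], [-2.85, 2.85]. Speed limits (rad/s): [2.79, 2.79, 3.14, 3.14, 3.14, 3.14].

## Interface

Orientations are given as a unit quaternion [x, y, z, w].
In Python, from station import manip gives the robot as it stands.
- The arm moves only by the shell command python3 -m crank 'ROWS' [FORCE]. ROWS is JSON, a list of rows, each an object with "dp": the shift along the tool's x, y, z normalised to -1 to 1, where 1 is 50 cm, a list of three; "delta_rot": the turn, a rotation vector about the tool's x, y, z normalised to -1 to 1, where 1 is 2 pi rad, a list of three; "fingers": the opening, from -1 (shut) to 1 (fully open). A call has 1 to 12 rows; each row shifts and turns the commanded pose from where the row before left it, along the tool's axes as they then stand; what a row does not reach is not made up. A row lasts 1/12 s, in which the tool goes at most 41.7 mm and 7.16 degrees, less where a joint would pass 70% of its speed; a pose out of reach is approached as far as the arm can. A call with a number of a shift or a turn outside -1 to 1 is refused whole. A call with a gripper value outside its range is refused whole. The fingers move at their own pace and stop on an object; FORCE is the grip in N (left out, the last holds). Time passes only in rows, so rows that do not move let the fingers close. It gives the time, the measured TCP pose, the force, the opening and the grip force at its end, in the units of the state.
- manip.sense(): the state, without advancing time (a new reading comes with each control period).
- manip.snapshot(name): name is "side" or "top"; returns (picture, depth): 480x640x3 uint8, red, green, blue; 480x640 float32, m along the optical axis (not along the pixel's ray), 0 where there is no reading.
- manip.camera_model(name): a dict with "fx", "fy", "cx", "cy" (pixels), "origin" and "attitude" of the camera in the world. Camera axes: x right, y up, looking along -z (the intrinsics and any distortion apply to the point x, -y, -z); pixel columns grow to the right and rows downward; lengths in m; the calibration is good to about 2 mm. A picture is of the moment at which its call begins. camera_model takes no time and is no camera call.
- manip.sign_off(): hands the job in; it is judged then, once.
The state is a dict: "t": time; "q": joint angles; "qd": joint speeds; "tau": joint torques, N m; "tcp_pos": TCP position; "tool_rot": TCP orientation; "force": force on the tool from outside, world axes, zero at the start; "ft_torque": the same for the moment, N m; "finger_gap": opening from 0.0 (shut) to 1.0 (fully open); "gripper_force": force on a finger pad.
Only numpy, scipy, OpenCV 4.12 (cv2) and the standard library are available. Lean on these libraries where they do the work, as an engineer would, in place of code of your own. Each camera call takes 0.05 s, during which the arm holds its last target. There are 200 camera calls.

## Task

Warm the chair slats for bending: lay every slat from the jig flat across both bars of the warmer, side by side, square to the bars, centred on them, and stand a weight on the middle of each; the slats lie in shallow lanes where they cannot be gripped, so slide each out past the end of its lane first. When all are laid and weighted, press the three keys of the control box fully down and let them up, one at a time: first the smallest, then the middle-sized, last the largest. Leave the other things on the bench where they are.

Things in the scene. Friction and masses are not known exactly. Their poses are not given: they have to be found in the camera images.
- slat0: thin plain wooden slat, 180 x 36 x 5 mm, about 26 g; all slats are alike. Origin at its middle (half its thickness up), x along its length, y across its width, z normal to its face. At the start it lies in one of the jig's lanes; three or four slats are present; an absent one reads None.
- slat1: thin plain wooden slat, 180 x 36 x 5 mm, about 26 g; all slats are alike. Origin at its middle (half its thickness up), x along its length, y across its width, z normal to its face. As slat0.
- slat2: thin plain wooden slat, 180 x 36 x 5 mm, about 26 g; all slats are alike. Origin at its middle (half its thickness up), x along its length, y across its width, z normal to its face. As slat0.
- slat3: thin plain wooden slat, 180 x 36 x 5 mm, about 26 g; all slats are alike. Origin at its middle (half its thickness up), x along its length, y across its width, z normal to its face. As slat0.
- weight0: steel weight, 250 g: square dark foot 36 x 36 x 24 mm with a round upright knob 18 mm across and 30 mm high on its middle (54 mm high in all). Origin in the middle of its underside, z up along the knob. Starts standing on the bench; four are there, all alike, one for each slat (a spare one may stay).
- weight1: steel weight, 250 g: square dark foot 36 x 36 x 24 mm with a round upright knob 18 mm across and 30 mm high on its middle (54 mm high in all). Origin in the middle of its underside, z up along the knob. Starts standing on the bench; four are there, all alike, one for each slat (a spare one may stay).
- weight2: steel weight, 250 g: square dark foot 36 x 36 x 24 mm with a round upright knob 18 mm across and 30 mm high on its middle (54 mm high in all). Origin in the middle of its underside, z up along the knob. Starts standing on the bench; four are there, all alike, one for each slat (a spare one may stay).
- weight3: steel weight, 250 g: square dark foot 36 x 36 x 24 mm with a round upright knob 18 mm across and 30 mm high on its middle (54 mm high in all). Origin in the middle of its underside, z up along the knob. Starts standing on the bench; four are there, all alike, one for each slat (a spare one may stay).
- jig: fixed grey-faced block 220 (x) x 200 (y) x 60 mm high, x axis roughly away from the robot, origin in the middle of its underside. On its flat top four lanes run along x, centred at y = -72, -24, +24, +72 mm, each 40 mm wide between dark strips 8 mm wide, 4 mm high, open at both ends. A slat stands 1 mm proud of the strips; pressed from above with a finger it can be drawn along its lane.
- jig_edge (a point): middle of the jig's near top edge (jig x = -110 mm, 60 mm over the bench); free space down to the bench on the robot's side of it. At the start a slat's middle lies 98 to 130 mm behind this edge (jig x = -12 to +20 mm).
- warmer: fixed grey base 140 (x) x 260 (y) x 28 mm high carrying two upright steel bars along its y axis, centred at x = -50 and +50 mm, each 12 mm wide, tops 60 mm over the bench, with a 10 mm high stop turned up at each end (inner faces at y = -122 and +122 mm). Origin in the middle of its underside, x axis roughly away from the robot.
- warmer_mid (a point): midpoint between the tops of the two bars, 60 mm over the bench. A slat laid well lies along the warmer's x, its middle at x = 0 (ends overhang the bars by 34 mm); four fit side by side at y = -93, -31, +31 and +93 mm.
- control: fixed grey control box 180 (x) x 85 (y) x 45 mm high with three keys in a row along its x axis: the middle-sized key at x = -56 mm (nearest the robot), the smallest at -4 mm, the largest at +52 mm. Origin at the middle of its underside, x axis more or less away from the robot.
- key_small (a joint): round grey push key on the top of the control box, cap 16 mm across, in a dark collar 32 mm across; value = how far it is pressed, 0 (up) to 0.006 m (fully down); the spring takes 1.5 N to start and 5 N to press fully, and lifts the key again.
- key_mid (a joint): round grey push key on the top of the control box, cap 24 mm across, in a dark collar 40 mm across; value = how far it is pressed, 0 (up) to 0.006 m (fully down); the spring takes 1.5 N to start and 5 N to press fully, and lifts the key again.
- key_large (a joint): round grey push key on the top of the control box, cap 36 mm across, in a dark collar 52 mm across; value = how far it is pressed, 0 (up) to 0.006 m (fully down); the spring takes 1.5 N to start and 5 N to press fully, and lifts the key again.
- key_small_top (a point): middle of the smallest key's top face, 67 mm over the bench when up
- key_mid_top (a point): middle of the middle-sized key's top face, 67 mm over the bench when up
- key_large_top (a point): middle of the largest key's top face, 67 mm over the bench when up
- glue: bystander: white glue bottle 52 mm across, 150 mm high, origin under its middle
- mallet: bystander: wooden mallet lying on the bench, head 70 x 110 x 60 mm, handle to +x, origin under the head
- tin: bystander: open steel tin 70 mm across, 90 mm high, origin under its middle
- block: bystander: cork sanding block 100 x 60 x 35 mm, origin under its middle
There are look-alikes about, which are no part of the job. What is shaped like the weight2 but green or orange is not meant.

How it is judged:
On the way, in this order (a step that is already met when the one before it is completed fails the run):
1. all slats lie flat across both bars of the warmer with a weight standing on each, let go (x of slat0 in the frame of warmer between -0.03 and 0.03 m and y of slat0 in the frame of warmer between -0.107 and 0.107 m and z of slat0 in the frame of warmer between 0.0585 and 0.0665 m and angle between the x axis of each of slat0, slat1, slat2, slat3 and the x axis of warmer, either way round below 0.26 rad and angle between the z axis of each of slat0, slat1, slat2, slat3 and the z axis of warmer, either way round below 0.06 rad and linear speed of each of slat0, slat1, slat2, slat3 below 0.03 m/s and contact force between the fingers and slat0 below 0.3 N and x of slat1 in the frame of warmer between -0.03 and 0.03 m and y of slat1 in the frame of warmer between -0.107 and 0.107 m and z of slat1 in the frame of warmer between 0.0585 and 0.0665 m and contact force between the fingers and slat1 below 0.3 N and x of slat2 in the frame of warmer between -0.03 and 0.03 m and y of slat2 in the frame of warmer between -0.107 and 0.107 m and z of slat2 in the frame of warmer between 0.0585 and 0.0665 m and contact force between the fingers and slat2 below 0.3 N and x of slat3 in the frame of warmer between -0.03 and 0.03 m and y of slat3 in the frame of warmer between -0.107 and 0.107 m and z of slat3 in the frame of warmer between 0.0585 and 0.0665 m and contact force between the fingers and slat3 below 0.3 N and ((horizontal distance between weight0 and slat0 below 0.022 m and z of weight0 in the frame of warmer between 0.061 and 0.069 m and angle between weight0's own z axis and vertical below 0.1 rad and linear speed of weight0 below 0.03 m/s and contact force between the fingers and weight0 below 0.3 N) or (horizontal distance between weight1 and slat0 below 0.022 m and z of weight1 in the frame of warmer between 0.061 and 0.069 m and angle between weight1's own z axis and vertical below 0.1 rad and linear speed of weight1 below 0.03 m/s and contact force between the fingers and weight1 below 0.3 N) or (horizontal distance between weight2 and slat0 below 0.022 m and z of weight2 in the frame of warmer between 0.061 and 0.069 m and angle between weight2's own z axis and vertical below 0.1 rad and linear speed of weight2 below 0.03 m/s and contact force between the fingers and weight2 below 0.3 N) or (horizontal distance between weight3 and slat0 below 0.022 m and z of weight3 in the frame of warmer between 0.061 and 0.069 m and angle between weight3's own z axis and vertical below 0.1 rad and linear speed of weight3 below 0.03 m/s and contact force between the fingers and weight3 below 0.3 N)) and ((horizontal distance between weight0 and slat1 below 0.022 m and z of weight0 in the frame of warmer between 0.061 and 0.069 m and angle between weight0's own z axis and vertical below 0.1 rad and linear speed of weight0 below 0.03 m/s and contact force between the fingers and weight0 below 0.3 N) or (horizontal distance between weight1 and slat1 below 0.022 m and z of weight1 in the frame of warmer between 0.061 and 0.069 m and angle between weight1's own z axis and vertical below 0.1 rad and linear speed of weight1 below 0.03 m/s and contact force between the fingers and weight1 below 0.3 N) or (horizontal distance between weight2 and slat1 below 0.022 m and z of weight2 in the frame of warmer between 0.061 and 0.069 m and angle between weight2's own z axis and vertical below 0.1 rad and linear speed of weight2 below 0.03 m/s and contact force between the fingers and weight2 below 0.3 N) or (horizontal distance between weight3 and slat1 below 0.022 m and z of weight3 in the frame of warmer between 0.061 and 0.069 m and angle between weight3's own z axis and vertical below 0.1 rad and linear speed of weight3 below 0.03 m/s and contact force between the fingers and weight3 below 0.3 N)) and ((horizontal distance between weight0 and slat2 below 0.022 m and z of weight0 in the frame of warmer between 0.061 and 0.069 m and angle between weight0's own z axis and vertical below 0.1 rad and linear speed of weight0 below 0.03 m/s and contact force between the fingers and weight0 below 0.3 N) or (horizontal distance between weight1 and slat2 below 0.022 m and z of weight1 in the frame of warmer between 0.061 and 0.069 m and angle between weight1's own z axis and vertical below 0.1 rad and linear speed of weight1 below 0.03 m/s and contact force between the fingers and weight1 below 0.3 N) or (horizontal distance between weight2 and slat2 below 0.022 m and z of weight2 in the frame of warmer between 0.061 and 0.069 m and angle between weight2's own z axis and vertical below 0.1 rad and linear speed of weight2 below 0.03 m/s and contact force between the fingers and weight2 below 0.3 N) or (horizontal distance between weight3 and slat2 below 0.022 m and z of weight3 in the frame of warmer between 0.061 and 0.069 m and angle between weight3's own z axis and vertical below 0.1 rad and linear speed of weight3 below 0.03 m/s and contact force between the fingers and weight3 below 0.3 N)) and ((horizontal distance between weight0 and slat3 below 0.022 m and z of weight0 in the frame of warmer between 0.061 and 0.069 m and angle between weight0's own z axis and vertical below 0.1 rad and linear speed of weight0 below 0.03 m/s and contact force between the fingers and weight0 below 0.3 N) or (horizontal distance between weight1 and slat3 below 0.022 m and z of weight1 in the frame of warmer between 0.061 and 0.069 m and angle between weight1's own z axis and vertical below 0.1 rad and linear speed of weight1 below 0.03 m/s and contact force between the fingers and weight1 below 0.3 N) or (horizontal distance between weight2 and slat3 below 0.022 m and z of weight2 in the frame of warmer between 0.061 and 0.069 m and angle between weight2's own z axis and vertical below 0.1 rad and linear speed of weight2 below 0.03 m/s and contact force between the fingers and weight2 below 0.3 N) or (horizontal distance between weight3 and slat3 below 0.022 m and z of weight3 in the frame of warmer between 0.061 and 0.069 m and angle between weight3's own z axis and vertical below 0.1 rad and linear speed of weight3 below 0.03 m/s and contact force between the fingers and weight3 below 0.3 N))), for 0.3 s.
2. smallest key pressed down alone (value of joint key_small above 0.004 m and value of joint each of key_mid, key_large below 0.002 m), for 0.05 s.
3. then the middle-sized key alone (value of joint key_mid above 0.004 m and value of joint each of key_small, key_large below 0.002 m), for 0.05 s.
4. then the largest key alone (value of joint key_large above 0.004 m and value of joint each of key_small, key_mid below 0.002 m), for 0.05 s.
At the end, for the whole second after the job is handed in: every slat present rests flat on both bars, middle within 30 mm of midway between the bars and 107 mm of their mid-length, within 15 degrees of square, not on another slat; an upright weight stands on each within 22 mm of its middle; all released, at rest; keys up (all of step 1 and value of joint each of key_small, key_mid, key_large below 0.002 m); the robot touches nothing.
It fails at once if two keys pressed at the same time (value of joint each of key_small, key_mid above 0.004 m or value of joint each of key_small, key_large above 0.004 m or value of joint each of key_mid, key_large above 0.004 m).
It fails at once if a bystander (glue bottle, mallet, tin, sanding block) moved more than 40 mm (distance of any of glue, mallet, tin, block from where it was at the start of the episode above 0.04 m).
Of slat0, slat1, slat2, slat3 only 3 to 4 are there at a start; the rules pass over those that are not, and their reading is None.
At some moment in a run one of weight0, weight1, weight2, weight3 may be knocked a few centimetres aside while the robot is not near it.
Once in a run the grip may slacken for a moment while it holds something.
It also fails if it takes over 210 s, if anything falls off the work surface, if the arm or the gripper's body presses on something with over 40 N, if the wrist force passes 120 N, or if a joint passes its speed limit or range.

## Working session

There is one attempt and no reset: what is moved stays moved. The work goes in short steps, Python scripts to look and compute and a shell command to move; the robot and the scene stay as the last step left them, time stands still between calls to the robot, and variables do not carry over. Pictures are saved under pics/ and viewed, at most 14 in all, crops included, and the job is handed in when it is done.

```bash
ls; mkdir -p pics
python3 - <<'E'
from station import manip
import cv2
for n in("top","side"):
    p,d=manip.snapshot(n); cv2.imwrite(f"pics/{n}0.png",p[:,:,::-1]); print(manip.camera_model(n), d.min(),d.max())
s=manip.sense();print(s)
E
```

```text
pics
{'fx': 569.9661732946402, 'fy': 569.9661732946402, 'cx': 322.56563179797183, 'cy': 234.59359545999112, 'origin': array([0.46126854, 0.00330389, 1.65033732]), 'attitude': array([-0.02479477,  0.02455106,  0.70760264, -0.70574851])} 0.0 2.4909163
{'fx': 496.2154209953226, 'fy': 496.2154209953226, 'cx': 322.9065833552736, 'cy': 241.83372082291916, 'origin': array([-0.03667198, -0.64405214,  0.74113267]), 'attitude': array([ 0.414518  , -0.16611486, -0.34444831,  0.82579419])} 0.0 2.9988768
{'t': 0.1, 'q': array([-1.32349067e+00,  5.28376252e-01,  1.43378848e+00, -1.28018620e-05,
        1.18142288e+00, -1.78500951e-01]), 'qd': array([ 0.00145797, -0.00315753, -0.00318714,  0.0003298 , -0.00052997,
       -0.00010093]), 'tau': array([-5.90232912e-05, -4.43303347e+01, -1.78585929e+01, -2.38604598e-04,
        3.89093664e-03,  7.40822976e-07]), 'tcp_pos': array([ 0.25805539, -0.56867282,  0.30302492]), 'tool_rot': array([ 9.77420570e-01,  2.11300816e-01, -4.02248212e-05, -9.96687785e-04]), 'force': array([ 0.37001781, -0.19483796,  0.47611471]), 'ft_torque': array([ 0.02101363, -0.012578  ,  0.02185289]), 'gripper_force': 0.0, 'finger_gap': 0.9973310392898411}
```

View pics/top0.png

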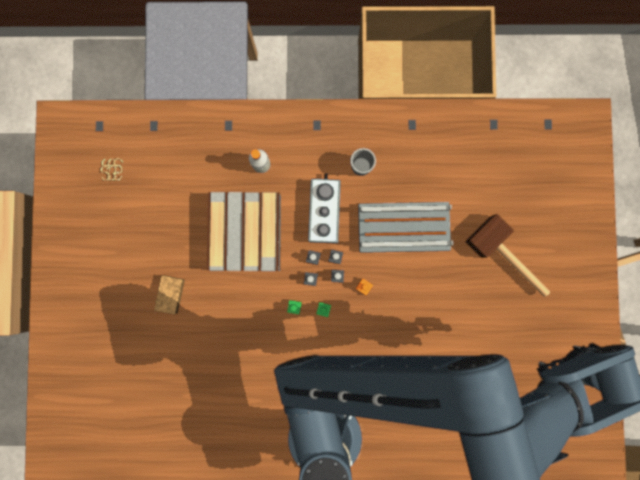

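View pics/side0.png

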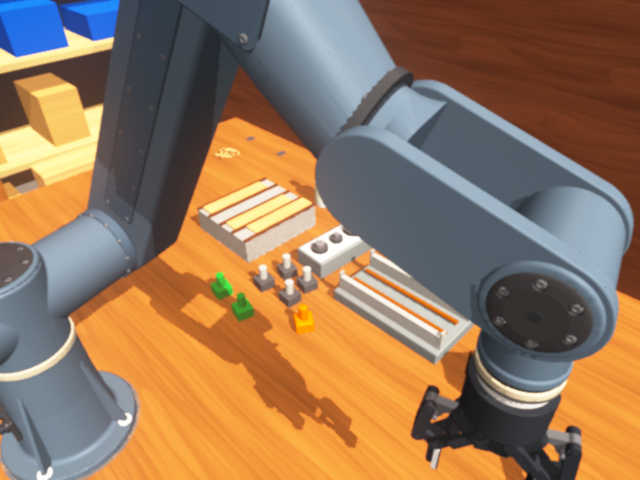

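Top view shows three slats in the jig, at columns 217, 252 and 269, with the lane at 234 empty. The warmer is at (405,228). The control keys are at (323,230) middle, (324,211) small and (325,191) large.

The weight candidates are the dark-footed ones at (313,257), (336,257), (310,279) and (337,276). The look-alikes are orange at (364,286) and green at (294,307) and (323,309). I choose the dark-footed ones.

```bash
cat > h.py <<'E'
import numpy as np, cv2
from station import manip
from scipy.spatial.transform import Rotation as R
def snap(n):
    p,d=manip.snapshot(n); return p,d,manip.camera_model(n)
def world(d,c):
    v,u=np.mgrid[:480,:640]; P=np.stack([(u-c['cx'])/c['fx']*d,-(v-c['cy'])/c['fy']*d,-d],-1)
    return P@R.from_quat(c['attitude']).as_matrix().T+c['origin']
def ray(u,v,z,c):
    r=R.from_quat(c['attitude']).apply([(u-c['cx'])/c['fx'],-(v-c['cy'])/c['fy'],-1.]); o=c['origin']
    return o+r*(z-o[2])/r[2]
def blob(mask,z,c,roi,minA=15):
    u0,v0,u1,v1=roi; m=np.zeros(mask.shape,np.uint8); m[v0:v1,u0:u1]=mask[v0:v1,u0:u1]
    out=[]
    for k in cv2.findContours(m,0,2)[0]:
        if cv2.contourArea(k)<minA: continue
        b=cv2.minAreaRect(k); q=np.array([ray(*p,z,c)[:2] for p in cv2.boxPoints(b)])
        e=q[1]-q[0]; f=q[2]-q[1]; L=e if np.hypot(*e)>np.hypot(*f) else f
        a=np.degrees(np.arctan2(L[1],L[0])); a=(a+45)%90-45
        out.append((np.round(ray(*b[0],z,c)[:2],4),np.round([np.hypot(*e),np.hypot(*f)],4),round(a,2),np.round(b[0],1)))
    return out
def go(x,y,z,yaw=None,off=0.073):
    "dp, turn from the measured pose to put the point off ahead of TCP at xyz"
    s=manip.sense(); Q=R.from_quat(s['tool_rot']); t=Q.apply([1,0,0]); 
    T=s['tcp_pos']+np.array([0,0,-off])
    w=np.array([x,y,z])-T
    print('pt',T.round(4),'dp',(Q.inv().apply(w)/.5).round(4),'yaw',np.degrees(np.arctan2(t[1],t[0])).round(2),'F',s['force'].round(1),'gap',round(s['finger_gap'],3),'t',round(s['t'],1))
    if yaw is not None:
        D=R.from_euler('z',yaw,degrees=True)*R.from_quat([1,0,0,0])
        rv=(Q.inv()*D).as_rotvec()/2/np.pi; print(' rot',rv.round(4),'dp after turn',(D.inv().apply(w)/.5).round(4))
E
python3 - <<'E'
from h import *
p,d,c=snap('top'); W=world(d,c); H=W[...,2]; hsv=cv2.cvtColor(p,cv2.COLOR_RGB2HSV)
print('table z',np.median(H[350:400,60:90]).round(4),'axis',R.from_quat(c['attitude']).as_matrix().round(3).tolist())
for n,lo,z,roi in(('jig',.045,.06,(195,180,290,285)),('warmerbase',.018,.028,(345,190,462,262)),('warmertop',.05,.06,(345,190,462,262)),('control',.03,.045,(303,172,345,248))):
    m=(H>lo)&(d>0); print(n,blob(m,z,c,roi)); 
    print('  h',np.percentile(H[roi[1]:roi[3],roi[0]:roi[2]],[5,50,95]).round(3))
wood=(hsv[...,1]>60)&(H>.05)&(d>0)
print('slats',*blob(wood,.065,c,(195,180,290,285),150),sep='\n ')
S=hsv[...,1].astype(int)
foot=(S<90)
print('weights',*blob(foot,.03,c,(298,249,350,290)),sep='\n ')
knob=(S<60)&(p[...,0]>150)
print('knobs',*blob(knob,.054,c,(298,249,350,290),1),sep='\n ')
dark=(p.max(-1)<110)
print('keys',*blob(dark,.06,c,(305,175,345,246)),sep='\n ')
cv2.imwrite('pics/crop.png',cv2.resize(p[165:320,200:470,::-1],None,fx=2.9,fy=2.9,interpolation=cv2.INTER_CUBIC))
E
```

```text
table z -0.0007 axis [[-0.003, 0.998, -0.07], [-1.0, -0.003, -0.0], [-0.0, 0.07, 0.998]]
jig [(array([0.5831, 0.2263]), array([0.2025, 0.2189]), np.float64(0.16), array([243., 231.]))]
  h [-0.005  0.057  0.068]
warmerbase [(array([ 0.5969, -0.232 ]), array([0.2673, 0.1401]), np.float64(0.96), array([405.1, 226.6]))]
  h [-0.005  0.023  0.06 ]
warmertop [(array([ 0.5472, -0.2321]), array([0.2518, 0.0125]), np.float64(0.91), array([407. , 243.4])), (array([ 0.6468, -0.2306]), array([0.2529, 0.0132]), np.float64(1.0), array([406., 208.]))]
  h [-0.005  0.023  0.06 ]
control [(array([ 6.434e-01, -4.000e-04]), array([0.1825, 0.0852]), np.float64(-2.53), array([324., 210.]))]
  h [-0.005  0.042  0.064]
slats
 (array([0.5827, 0.2256]), array([0.2018, 0.2182]), np.float64(0.16), array([243., 231.]))
weights
 (array([0.4497, 0.0387]), array([0.0332, 0.0345]), np.float64(-8.26), array([310.4, 278.5]))
 (array([ 0.4582, -0.0369]), array([0.034 , 0.0311]), np.float64(-0.15), array([337. , 275.5]))
 (array([0.5105, 0.0312]), array([0.0338, 0.0345]), np.float64(-14.19), array([313. , 257.1]))
 (array([ 0.5125, -0.0326]), array([0.0345, 0.0331]), np.float64(-14.23), array([335.4, 256.4]))
knobs
 (array([0.4501, 0.0377]), array([0.014 , 0.0139]), np.float64(-0.15), array([310.5, 278.5]))
 (array([ 0.4582, -0.0377]), array([0.014 , 0.0139]), np.float64(-0.15), array([337.5, 275.5]))
 (array([0.5115, 0.0321]), array([0.014, 0.014]), np.float64(-0.15), array([312.5, 256.5]))
 (array([ 0.5141, -0.0338]), array([0.014 , 0.0112]), np.float64(-0.23), array([336. , 255.5]))
keys
 (array([0.5853, 0.0039]), array([0.0308, 0.0281]), np.float64(-0.15), array([322.5, 230. ]))
 (array([0.6374, 0.0023]), array([0.0224, 0.0197]), np.float64(-0.15), array([323. , 211.5]))
 (array([ 0.6925, -0.002 ]), array([0.0422, 0.0397]), np.float64(-0.15), array([324.5, 192. ]))
```

View pics/crop.png

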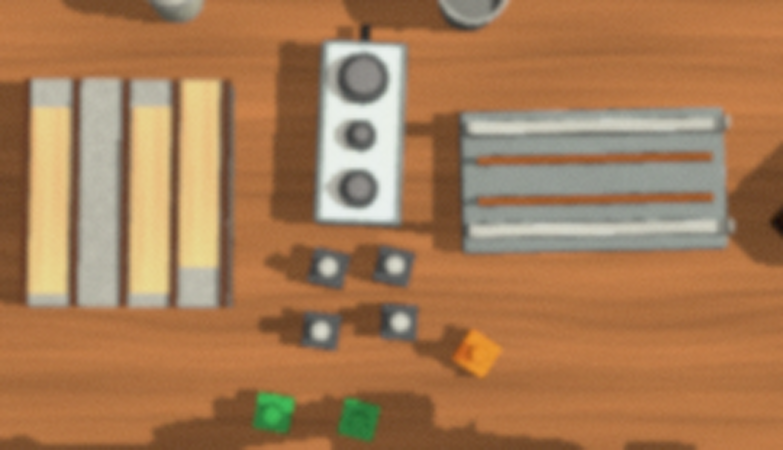

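The crop confirms three slats, four dark-footed steel weights, and orange and green decoys. The slat ends are at v≈201–267 for columns 217 and 252, and v≈192–257 for column 269. The sizes and heights match the given ones.

Run:
```python
from h import *
c=manip.camera_model('top')
for u,v in((217,234),(252,234),(268.8,224.6)): print(ray(u,v,.065,c).round(4), ray(u,266.7 if v==234 else 257.4,.065,c).round(3))
for u,v in ((322.5,230),(323,211.5),(324.5,192)): print(ray(u,v,.067,c).round(4))
go(.575,.298,.15,0)
```

```text
[0.5745 0.2981 0.065 ] [0.483 0.297 0.065]
[0.5743 0.2005 0.065 ] [0.483 0.2   0.065]
[0.6005 0.1537 0.065 ] [0.509 0.153 0.065]
[0.5848 0.0039 0.067 ]
[0.6366 0.0023 0.067 ]
[ 0.6915 -0.002   0.067 ]
pt [ 0.2581 -0.5687  0.2302] dp [ 1.2932 -1.3166  0.1629] yaw 24.4 F [-0.   0.1  0.8] gap 0.999 t 0.1
 rot [-0.0003  0.      0.0678] dp after turn [ 0.6338 -1.7335  0.1603]
```

```bash
python3 -m crank '[{"dp":[0,0,0],"delta_rot":[0,0,0.017],"fingers":-1},{"dp":[0,0,0],"delta_rot":[0,0,0.017],"fingers":-1},{"dp":[0,0,0],"delta_rot":[0,0,0.017],"fingers":-1},{"dp":[0,0,0],"delta_rot":[0,0,0.017],"fingers":-1},{"dp":[0.025,-0.07,0],"delta_rot":[0,0,0],"fingers":-1},{"dp":[0.025,-0.07,0],"delta_rot":[0,0,0],"fingers":-1},{"dp":[0.025,-0.07,0],"delta_rot":[0,0,0],"fingers":-1},{"dp":[0.025,-0.07,0],"delta_rot":[0,0,0],"fingers":-1},{"dp":[0.025,-0.07,0],"delta_rot":[0,0,0],"fingers":-1},{"dp":[0.025,-0.07,0],"delta_rot":[0,0,0],"fingers":-1},{"dp":[0.025,-0.07,0],"delta_rot":[0,0,0],"fingers":-1},{"dp":[0.025,-0.07,0],"delta_rot":[0,0,0],"fingers":-1}]' 40
python3 -m crank '[{"dp":[0.025,-0.07,0],"delta_rot":[0,0,0],"fingers":-1},{"dp":[0.025,-0.07,0],"delta_rot":[0,0,0],"fingers":-1},{"dp":[0.025,-0.07,0],"delta_rot":[0,0,0],"fingers":-1},{"dp":[0.025,-0.07,0],"delta_rot":[0,0,0],"fingers":-1},{"dp":[0.025,-0.07,0],"delta_rot":[0,0,0],"fingers":-1},{"dp":[0.025,-0.07,0],"delta_rot":[0,0,0],"fingers":-1},{"dp":[0.025,-0.07,0],"delta_rot":[0,0,0],"fingers":-1},{"dp":[0.025,-0.07,0],"delta_rot":[0,0,0],"fingers":-1},{"dp":[0.025,-0.07,0],"delta_rot":[0,0,0],"fingers":-1},{"dp":[0.025,-0.07,0],"delta_rot":[0,0,0],"fingers":-1},{"dp":[0.025,-0.07,0],"delta_rot":[0,0,0],"fingers":-1}]'
python3 -c "
from h import *
go(.575,.298,.1,0)"
```

```text
t: 1.15
tcp_pos: [0.3587, -0.2875, 0.3038]
tool_rot: [1.0, -0.001, -0.0, -0.0]
force: [1.0, 0.4, 0.8]
finger_gap: 0.007
gripper_force: 0.0
t: 2.07
tcp_pos: [0.4968, 0.0974, 0.3038]
tool_rot: [1.0, -0.001, -0.0, 0.0]
force: [0.7, 0.3, 0.3]
finger_gap: 0.001
gripper_force: 0.0
pt [0.4968 0.0974 0.2308] dp [ 0.1561 -0.4013  0.2616] yaw -0.07 F [0.7 0.3 0.3] gap 0.001 t 2.1
 rot [ 0.      0.     -0.0002] dp after turn [ 0.1565 -0.4011  0.2617]
```

```bash
python3 -m crank '[{"dp":[0.026,-0.067,0.02],"delta_rot":[0,0,0],"fingers":-1},{"dp":[0.026,-0.067,0.02],"delta_rot":[0,0,0],"fingers":-1},{"dp":[0.026,-0.067,0.02],"delta_rot":[0,0,0],"fingers":-1},{"dp":[0.026,-0.067,0.02],"delta_rot":[0,0,0],"fingers":-1},{"dp":[0.026,-0.067,0.02],"delta_rot":[0,0,0],"fingers":-1},{"dp":[0.026,-0.067,0.02],"delta_rot":[0,0,0],"fingers":-1},{"dp":[0,0,0.06],"delta_rot":[0,0,0],"fingers":-1},{"dp":[0,0,0.06],"delta_rot":[0,0,0],"fingers":-1},{"dp":[0,0,0.05],"delta_rot":[0,0,0],"fingers":-1},{"dp":[0,0,0],"delta_rot":[0,0,0],"fingers":-1},{"dp":[0,0,0],"delta_rot":[0,0,0],"fingers":-1}]'
python3 -c "
from h import *
go(.575,.298,.065,0)"
```

```text
t: 2.98
tcp_pos: [0.574, 0.2961, 0.1573]
tool_rot: [1.0, -0.001, -0.002, 0.001]
force: [-0.0, 0.4, 0.0]
finger_gap: -0.001
gripper_force: 0.0
pt [0.574  0.2961 0.0843] dp [ 0.0022 -0.0038  0.0387] yaw -0.08 F [-0.   0.4  0. ] gap -0.001 t 3.0
 rot [ 0.0002  0.0006 -0.0002] dp after turn [ 0.0021 -0.0038  0.0387]
```

```bash
python3 -m crank '[{"dp":[0.002,-0.003,0.016],"delta_rot":[0,0,0],"fingers":-1},{"dp":[0,0,0.016],"delta_rot":[0,0,0],"fingers":-1},{"dp":[0,0,0.006],"delta_rot":[0,0,0],"fingers":-1},{"dp":[0,0,0.002],"delta_rot":[0,0,0],"fingers":-1},{"dp":[0,0,0],"delta_rot":[0,0,0],"fingers":-1}]'
python3 -c "
from h import *
go(.575,.298,.065)"
```

```text
t: 3.4
tcp_pos: [0.576, 0.2978, 0.1393]
tool_rot: [1.0, -0.001, 0.0, -0.0]
force: [-0.1, -0.4, -0.4]
finger_gap: -0.002
gripper_force: 0.0
pt [0.576  0.2978 0.0663] dp [-0.0021 -0.0004  0.0025] yaw -0.09 F [-0.1 -0.4 -0.4] gap -0.002 t 3.4
```

```bash
python3 -m crank '[{"dp":[0,0,0.002],"delta_rot":[0,0,0],"fingers":-1},{"dp":[0,0,0.002],"delta_rot":[0,0,0],"fingers":-1},{"dp":[0,0,0],"delta_rot":[0,0,0],"fingers":-1}]'
python3 -m crank '[{"dp":[0,0,0.002],"delta_rot":[0,0,0],"fingers":-1},{"dp":[0,0,0],"delta_rot":[0,0,0],"fingers":-1},{"dp":[0,0,0],"delta_rot":[0,0,0],"fingers":-1}]'
python3 -m crank '[{"dp":[0,0,0.002],"delta_rot":[0,0,0],"fingers":-1},{"dp":[0,0,0],"delta_rot":[0,0,0],"fingers":-1},{"dp":[0,0,0],"delta_rot":[0,0,0],"fingers":-1}]'
```

```text
t: 3.65
tcp_pos: [0.5763, 0.298, 0.1377]
tool_rot: [1.0, -0.001, 0.001, -0.0]
force: [-0.9, -1.0, 2.6]
finger_gap: 0.002
gripper_force: 1.7
t: 3.9
tcp_pos: [0.5763, 0.298, 0.1377]
tool_rot: [1.0, -0.001, 0.001, -0.0]
force: [-2.0, -0.9, 7.9]
finger_gap: -0.001
gripper_force: 4.2
t: 4.15
tcp_pos: [0.5763, 0.298, 0.1377]
tool_rot: [1.0, -0.001, 0.001, -0.0]
force: [-3.1, -1.1, 13.1]
finger_gap: -0.003
gripper_force: 6.6
```

```bash
python3 -m crank '[{"dp":[-0.012,0,0],"delta_rot":[0,0,0],"fingers":-1},{"dp":[-0.012,0,0],"delta_rot":[0,0,0],"fingers":-1},{"dp":[-0.012,0,0],"delta_rot":[0,0,0],"fingers":-1},{"dp":[-0.012,0,0],"delta_rot":[0,0,0],"fingers":-1},{"dp":[-0.012,0,0],"delta_rot":[0,0,0],"fingers":-1},{"dp":[-0.012,0,0],"delta_rot":[0,0,0],"fingers":-1},{"dp":[-0.012,0,0],"delta_rot":[0,0,0],"fingers":-1},{"dp":[-0.012,0,0],"delta_rot":[0,0,0],"fingers":-1},{"dp":[-0.012,0,0],"delta_rot":[0,0,0],"fingers":-1},{"dp":[0,0,0],"delta_rot":[0,0,0],"fingers":-1},{"dp":[0,0,0],"delta_rot":[0,0,0],"fingers":-1}]'
python3 -m crank '[{"dp":[0,0,-0.03],"delta_rot":[0,0,0],"fingers":-1},{"dp":[0,0,-0.06],"delta_rot":[0,0,0],"fingers":-1},{"dp":[0,0,0],"delta_rot":[0,0,0],"fingers":-1}]'
python3 - <<'E'
from h import *
p,d,c=snap('top'); q,_,_=snap('side')
cv2.imwrite('pics/d1.png',np.hstack([cv2.resize(p[170:310,190:300,::-1],(440,560)),cv2.resize(q[130:270,170:260,::-1],(360,560))]))
go(.45,.298,.15)
E
```

```text
t: 5.07
tcp_pos: [0.5252, 0.2989, 0.1377]
tool_rot: [1.0, -0.001, 0.005, -0.002]
force: [2.8, 0.1, 8.9]
finger_gap: 0.003
gripper_force: 4.6
t: 5.32
tcp_pos: [0.5244, 0.299, 0.1844]
tool_rot: [1.0, -0.001, 0.004, -0.002]
force: [1.3, 1.2, 0.4]
finger_gap: 0.003
gripper_force: 0.0
pt [0.5227 0.2982 0.1083] dp [-0.1451  0.0006 -0.084 ] yaw -0.08 F [-0.5  0.9  0.4] gap -0.002 t 5.4
```

View pics/d1.png

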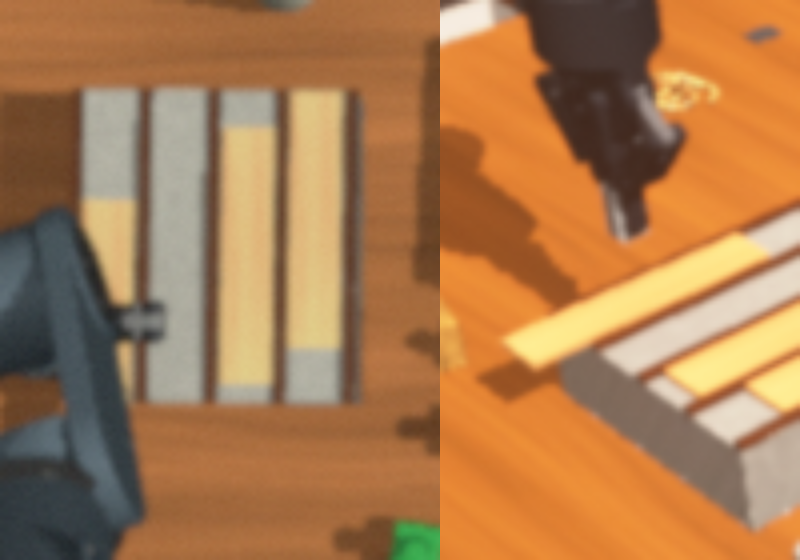

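```bash
python3 -m crank '[{"dp":[-0.048,0,0],"delta_rot":[0,0,0],"fingers":0.3},{"dp":[-0.048,0,0],"delta_rot":[0,0,0],"fingers":0.3},{"dp":[-0.048,0,0],"delta_rot":[0,0,0],"fingers":0.3},{"dp":[0,0,0],"delta_rot":[0,0,0],"fingers":0.3},{"dp":[0,0,0.045],"delta_rot":[0,0,0],"fingers":0.3},{"dp":[0,0,0.045],"delta_rot":[0,0,0],"fingers":0.3},{"dp":[0,0,0.042],"delta_rot":[0,0,0],"fingers":0.3},{"dp":[0,0,0],"delta_rot":[0,0,0],"fingers":0.3}]' 50
python3 -c "
from h import *
go(.45,.298,.0625,0,.052)"
```

```text
t: 6.08
tcp_pos: [0.4479, 0.297, 0.1099]
tool_rot: [1.0, -0.001, -0.004, 0.002]
force: [-1.1, -0.3, -0.2]
finger_gap: 0.649
gripper_force: 0.0
pt [0.4479 0.297  0.0579] dp [ 0.0042 -0.0019 -0.0092] yaw -0.09 F [-1.1 -0.3 -0.2] gap 0.649 t 6.1
 rot [ 0.0005  0.0012 -0.0003] dp after turn [ 0.0042 -0.002  -0.0091]
```

```bash
python3 -m crank '[{"dp":[0.003,-0.002,-0.009],"delta_rot":[0,0,0],"fingers":0.3},{"dp":[0,0,0],"delta_rot":[0,0,0],"fingers":-0.4},{"dp":[0,0,0],"delta_rot":[0,0,0],"fingers":-1},{"dp":[0,0,0],"delta_rot":[0,0,0],"fingers":-1},{"dp":[0,0,0],"delta_rot":[0,0,0],"fingers":-1},{"dp":[0,0,0],"delta_rot":[0,0,0],"fingers":-1},{"dp":[0,0,0],"delta_rot":[0,0,0],"fingers":-1}]'
python3 -c "
from h import *
go(.45,.298,.0625,0,.052)"
```

```text
t: 6.67
tcp_pos: [0.4525, 0.2995, 0.1195]
tool_rot: [1.0, -0.001, 0.002, -0.001]
force: [2.1, 1.0, 5.2]
finger_gap: 0.405
gripper_force: 50.0
pt [0.4525 0.2995 0.0675] dp [-0.0051  0.003   0.0101] yaw -0.08 F [2.1 1.  5.2] gap 0.405 t 6.7
 rot [-0.0002 -0.0005 -0.0002] dp after turn [-0.0051  0.003   0.0101]
```

```bash
python3 -m crank '[{"dp":[0,0,-0.03],"delta_rot":[0,0,0],"fingers":-1},{"dp":[0,0,-0.06],"delta_rot":[0,0,0],"fingers":-1},{"dp":[0,0,-0.06],"delta_rot":[0,0,0],"fingers":-1},{"dp":[0.008,0.03,0],"delta_rot":[0,0,-0.0027],"fingers":-1},{"dp":[0.008,0.06,0],"delta_rot":[0,0,0],"fingers":-1},{"dp":[0.008,0.066,0],"delta_rot":[0,0,0],"fingers":-1},{"dp":[0.008,0.066,0],"delta_rot":[0,0,0],"fingers":-1},{"dp":[0.008,0.066,0],"delta_rot":[0,0,0],"fingers":-1},{"dp":[0.008,0.066,0],"delta_rot":[0,0,0],"fingers":-1},{"dp":[0.008,0.066,0],"delta_rot":[0,0,0],"fingers":-1},{"dp":[0.008,0.066,0],"delta_rot":[0,0,0],"fingers":-1},{"dp":[0.008,0.066,0],"delta_rot":[0,0,0],"fingers":-1}]'
python3 -m crank '[{"dp":[0.008,0.066,0],"delta_rot":[0,0,0],"fingers":-1},{"dp":[0.008,0.066,0],"delta_rot":[0,0,0],"fingers":-1},{"dp":[0.008,0.066,0],"delta_rot":[0,0,0],"fingers":-1},{"dp":[0.008,0.066,0],"delta_rot":[0,0,0],"fingers":-1},{"dp":[0.008,0.066,0],"delta_rot":[0,0,0],"fingers":-1},{"dp":[0.008,0.066,0],"delta_rot":[0,0,0],"fingers":-1},{"dp":[0.008,0.066,0],"delta_rot":[0,0,0],"fingers":-1},{"dp":[0.008,0.06,0],"delta_rot":[0,0,0],"fingers":-1},{"dp":[0.008,0.04,0],"delta_rot":[0,0,0],"fingers":-1},{"dp":[0,0,0],"delta_rot":[0,0,0],"fingers":-1},{"dp":[0,0,0],"delta_rot":[0,0,0],"fingers":-1}]'
python3 - <<'E'
from h import *
p,d,c=snap('top'); q,_,_=snap('side')
cv2.imwrite('pics/d2.png',np.hstack([cv2.resize(p[160:300,330:480,::-1],(400,373)),cv2.resize(q[200:380,280:480,::-1],(400,373))]))
go(.5253,-.3127,.0625,.96,.052)
E
```

```text
t: 7.67
tcp_pos: [0.4905, 0.0222, 0.1931]
tool_rot: [1.0, 0.008, -0.001, -0.0]
force: [-0.2, 0.9, 0.2]
finger_gap: 0.404
gripper_force: 51.5
t: 8.58
tcp_pos: [0.5311, -0.2575, 0.1928]
tool_rot: [1.0, 0.007, -0.001, -0.001]
force: [0.0, 1.0, -0.5]
finger_gap: 0.404
gripper_force: 51.5
pt [ 0.5307 -0.2554  0.1408] dp [-0.0123  0.1148  0.1564] yaw 0.9 F [ 0.  -0.1  0.7] gap 0.406 t 8.7
 rot [-0.0004  0.0004 -0.0002] dp after turn [-0.0128  0.1145  0.1566]
```

View pics/d2.png

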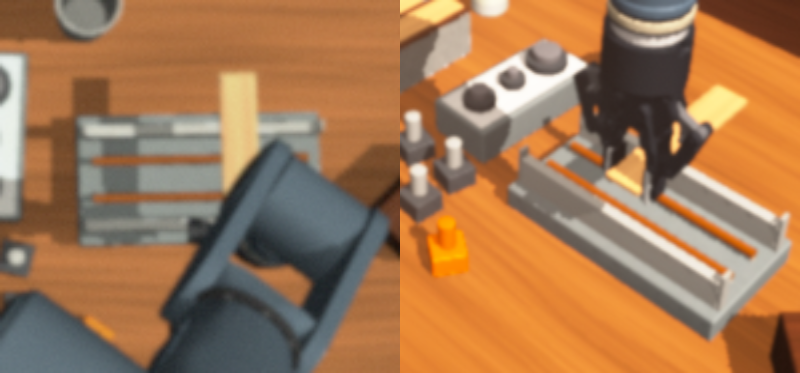

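```bash
python3 -m crank '[{"dp":[-0.006,0.058,0],"delta_rot":[0,0,0],"fingers":-1},{"dp":[-0.006,0.056,0],"delta_rot":[0,0,0],"fingers":-1},{"dp":[0,0,0],"delta_rot":[0,0,0],"fingers":-1},{"dp":[0,0,0.05],"delta_rot":[0,0,0],"fingers":-1},{"dp":[0,0,0.05],"delta_rot":[0,0,0],"fingers":-1},{"dp":[0,0,0.03],"delta_rot":[0,0,0],"fingers":-1},{"dp":[0,0,0],"delta_rot":[0,0,0],"fingers":-1},{"dp":[0,0,0],"delta_rot":[0,0,0],"fingers":-1}]'
python3 - <<'E'
from h import *
q,_,c=snap('side')
print(ray(419,187,.14,manip.camera_model('top')).round(3))
cv2.imwrite('pics/d3.png',cv2.resize(q[210:370,300:480,::-1],(720,600)))
go(.5253,-.3127,.0625,.96,.052)
E
```

```text
t: 9.35
tcp_pos: [0.5262, -0.3118, 0.1277]
tool_rot: [1.0, 0.008, -0.001, -0.001]
force: [-0.0, 0.0, -0.5]
finger_gap: 0.402
gripper_force: 51.5
[ 0.694 -0.254  0.14 ]
pt [ 0.5269 -0.3127  0.0768] dp [-0.0031  0.      0.0285] yaw 0.96 F [ 0.9 -0.2 -0.5] gap 0.403 t 9.4
 rot [-0.0001  0.0001  0.    ] dp after turn [-0.0032 -0.      0.0285]
```

View pics/d3.png

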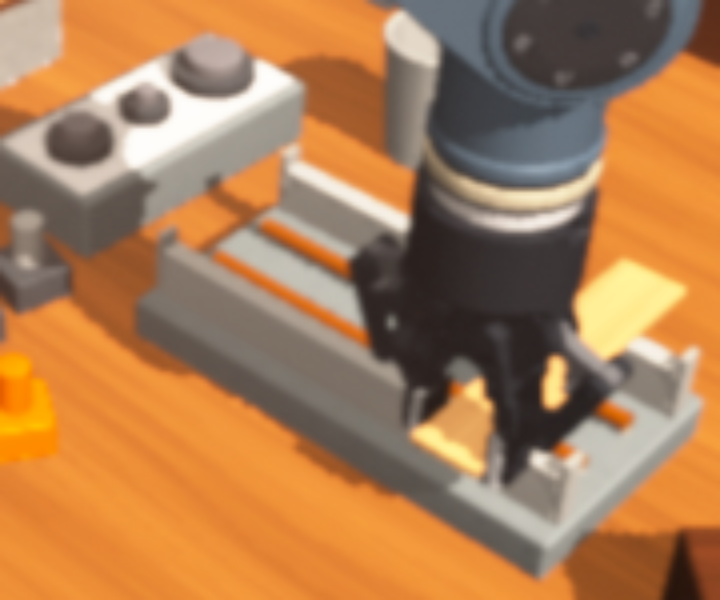

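The slat is level in the grip, just over the bars, with the fingers on the near side of the near bar. Lowering it.

```bash
python3 -m crank '[{"dp":[-0.002,0,0.012],"delta_rot":[0,0,0],"fingers":-1},{"dp":[0,0,0.007],"delta_rot":[0,0,0],"fingers":-1},{"dp":[0,0,0],"delta_rot":[0,0,0],"fingers":-1},{"dp":[0,0,0],"delta_rot":[0,0,0],"fingers":-1}]'
python3 -m crank '[{"dp":[0,0,0.004],"delta_rot":[0,0,0],"fingers":-1},{"dp":[0,0,0],"delta_rot":[0,0,0],"fingers":-1},{"dp":[0,0,0],"delta_rot":[0,0,0],"fingers":-1}]'
python3 -m crank '[{"dp":[0,0,0.004],"delta_rot":[0,0,0],"fingers":-1},{"dp":[0,0,0],"delta_rot":[0,0,0],"fingers":-1},{"dp":[0,0,0],"delta_rot":[0,0,0],"fingers":-1}]'
```

```text
t: 9.73
tcp_pos: [0.5262, -0.3139, 0.1199]
tool_rot: [1.0, 0.008, 0.001, 0.0]
force: [0.1, 1.5, 2.3]
finger_gap: 0.409
gripper_force: 51.8
t: 9.98
tcp_pos: [0.5262, -0.314, 0.1194]
tool_rot: [1.0, 0.008, 0.001, 0.001]
force: [-2.2, 2.8, 13.1]
finger_gap: 0.402
gripper_force: 52.7
t: 10.23
tcp_pos: [0.5262, -0.314, 0.1186]
tool_rot: [1.0, 0.008, 0.001, 0.001]
force: [-4.6, 4.5, 20.5]
finger_gap: 0.406
gripper_force: 53.6
```

```bash
python3 -m crank '[{"dp":[0,0,-0.005],"delta_rot":[0,0,0],"fingers":0.1},{"dp":[0,0,0],"delta_rot":[0,0,0],"fingers":0.3},{"dp":[0,0,0],"delta_rot":[0,0,0],"fingers":0.3},{"dp":[0,0,0],"delta_rot":[0,0,0],"fingers":0.3},{"dp":[0,0,-0.02],"delta_rot":[0,0,0],"fingers":0.3},{"dp":[0,0,-0.06],"delta_rot":[0,0,0],"fingers":0.3},{"dp":[0,0,-0.06],"delta_rot":[0,0,0],"fingers":0.3},{"dp":[0,0,-0.02],"delta_rot":[0,0,0.0027],"fingers":-1},{"dp":[0.006,-0.04,0],"delta_rot":[0,0,0],"fingers":-1},{"dp":[0.006,-0.066,0],"delta_rot":[0,0,0],"fingers":-1},{"dp":[0.006,-0.066,0],"delta_rot":[0,0,0],"fingers":-1},{"dp":[0.006,-0.066,0],"delta_rot":[0,0,0],"fingers":-1}]'
python3 -m crank '[{"dp":[0.006,-0.066,0],"delta_rot":[0,0,0],"fingers":-1},{"dp":[0.006,-0.066,0],"delta_rot":[0,0,0],"fingers":-1},{"dp":[0.006,-0.066,0],"delta_rot":[0,0,0],"fingers":-1},{"dp":[0.006,-0.066,0],"delta_rot":[0,0,0],"fingers":-1},{"dp":[0.006,-0.066,0],"delta_rot":[0,0,0],"fingers":-1},{"dp":[0.006,-0.066,0],"delta_rot":[0,0,0],"fingers":-1},{"dp":[0.006,-0.066,0],"delta_rot":[0,0,0],"fingers":-1},{"dp":[0.006,-0.066,0],"delta_rot":[0,0,0],"fingers":-1},{"dp":[0.006,-0.066,0],"delta_rot":[0,0,0],"fingers":-1},{"dp":[0.006,-0.066,0],"delta_rot":[0,0,0],"fingers":-1},{"dp":[0,0,0],"delta_rot":[0,0,0],"fingers":-1},{"dp":[0,0,0],"delta_rot":[0,0,0],"fingers":-1}]'
python3 - <<'E'
from h import *
p,d,c=snap('top'); hsv=cv2.cvtColor(p,cv2.COLOR_RGB2HSV)
H=world(d,c)[...,2]; m=(H>.054)&(hsv[...,1]>60)
print(*blob(m,.065,c,(360,180,450,275),60),sep='\n')
cv2.imwrite('pics/w1.png',cv2.resize(p[170:280,200:470,::-1],(789,321)))
go(.575,.2015,.067,0)
E
```

```text
t: 11.23
tcp_pos: [0.5376, -0.194, 0.1973]
tool_rot: [1.0, -0.002, -0.0, -0.0]
force: [0.5, 0.2, -0.1]
finger_gap: -0.0
gripper_force: 0.0
t: 12.23
tcp_pos: [0.568, 0.1367, 0.1971]
tool_rot: [1.0, 0.001, -0.0, 0.0]
force: [-0.7, -0.6, 0.1]
finger_gap: -0.006
gripper_force: 0.0
(array([ 0.5995, -0.3121]), array([0.0392, 0.1781]), np.float64(1.49), array([435.7, 224.5]))
pt [0.568  0.1354 0.1241] dp [ 0.0141 -0.1322  0.1141] yaw 0.0 F [ 0.5 -0.   0.8] gap 0.002 t 12.3
 rot [0.0001 0.0001 0.    ] dp after turn [ 0.014  -0.1322  0.1142]
```

View pics/w1.png

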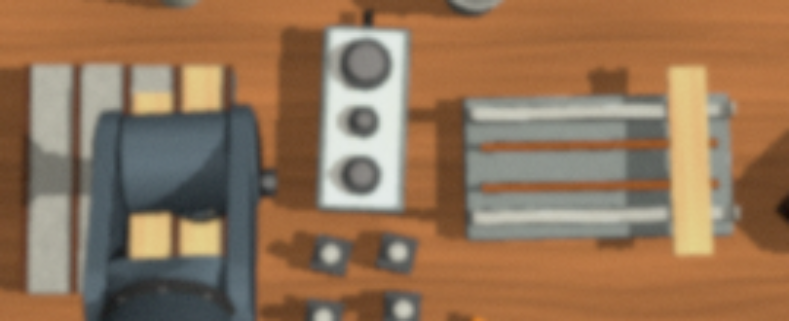

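```bash
python3 -m crank '[{"dp":[0.007,-0.066,0],"delta_rot":[0,0,0],"fingers":-1},{"dp":[0.007,-0.066,0],"delta_rot":[0,0,0],"fingers":-1},{"dp":[0,0,0.04],"delta_rot":[0,0,0],"fingers":-1},{"dp":[0,0,0.04],"delta_rot":[0,0,0],"fingers":-1},{"dp":[0,0,0.026],"delta_rot":[0,0,0],"fingers":-1},{"dp":[0,0,0.008],"delta_rot":[0,0,0],"fingers":-1},{"dp":[0,0,0.002],"delta_rot":[0,0,0],"fingers":-1},{"dp":[0,0,0.002],"delta_rot":[0,0,0],"fingers":-1},{"dp":[0,0,0.002],"delta_rot":[0,0,0],"fingers":-1},{"dp":[0,0,0],"delta_rot":[0,0,0],"fingers":-1}]'
python3 -m crank '[{"dp":[0,0,0.003],"delta_rot":[0,0,0],"fingers":-1},{"dp":[0,0,0],"delta_rot":[0,0,0],"fingers":-1},{"dp":[0,0,0],"delta_rot":[0,0,0],"fingers":-1}]'
```

```text
t: 13.12
tcp_pos: [0.5761, 0.2005, 0.1382]
tool_rot: [1.0, -0.001, 0.001, -0.0]
force: [0.9, -0.2, 0.7]
finger_gap: -0.001
gripper_force: 0.0
t: 13.37
tcp_pos: [0.5761, 0.2008, 0.1377]
tool_rot: [1.0, -0.001, 0.001, 0.0]
force: [-1.4, -2.4, 5.9]
finger_gap: 0.0
gripper_force: 3.0
```

Press a little more, drag 52 mm, then lift, back off and open beyond the end.

```bash
python3 -m crank '[{"dp":[0,0,0.003],"delta_rot":[0,0,0],"fingers":-1},{"dp":[-0.012,0,0],"delta_rot":[0,0,0],"fingers":-1},{"dp":[-0.012,0,0],"delta_rot":[0,0,0],"fingers":-1},{"dp":[-0.012,0,0],"delta_rot":[0,0,0],"fingers":-1},{"dp":[-0.012,0,0],"delta_rot":[0,0,0],"fingers":-1},{"dp":[-0.012,0,0],"delta_rot":[0,0,0],"fingers":-1},{"dp":[-0.012,0,0],"delta_rot":[0,0,0],"fingers":-1},{"dp":[-0.012,0,0],"delta_rot":[0,0,0],"fingers":-1},{"dp":[-0.012,0,0],"delta_rot":[0,0,0],"fingers":-1},{"dp":[-0.012,0,0],"delta_rot":[0,0,0],"fingers":-1},{"dp":[0,0,0],"delta_rot":[0,0,0],"fingers":-1},{"dp":[0,0,0],"delta_rot":[0,0,0],"fingers":-1}]'
python3 -m crank '[{"dp":[0,0,-0.03],"delta_rot":[0,0,0],"fingers":-1},{"dp":[0,0,-0.06],"delta_rot":[0,0,0],"fingers":0.3},{"dp":[-0.048,0,0],"delta_rot":[0,0,0],"fingers":0.3},{"dp":[-0.048,0,0],"delta_rot":[0,0,0],"fingers":0.3},{"dp":[-0.048,0,0],"delta_rot":[0,0,0],"fingers":0.3},{"dp":[0,0,0],"delta_rot":[0,0,0],"fingers":0.3},{"dp":[0,0,0.045],"delta_rot":[0,0,0],"fingers":0.3},{"dp":[0,0,0.045],"delta_rot":[0,0,0],"fingers":0.3},{"dp":[0,0,0.03],"delta_rot":[0,0,0],"fingers":0.3},{"dp":[0,0,0],"delta_rot":[0,0,0],"fingers":0.3},{"dp":[0,0,0],"delta_rot":[0,0,0],"fingers":0.3}]'
python3 - <<'E'
from h import *
p,d,c=snap('top'); hsv=cv2.cvtColor(p,cv2.COLOR_RGB2HSV)
# far end row of the slat in column 252
col=hsv[180:260,249:255]; w=((col[...,1]>80)).mean(1)>.5
v=180+np.argmax(w&(np.arange(80)>14)); print('wood rows',''.join('#' if a else '.' for a in w),v,ray(252,v-.5,.065,c))
go(.45,.2005,.0625,0,.056)
E
```

```text
t: 14.37
tcp_pos: [0.5256, 0.2017, 0.1377]
tool_rot: [1.0, -0.001, 0.006, -0.001]
force: [2.9, 0.1, 10.1]
finger_gap: 0.002
gripper_force: 5.0
t: 15.28
tcp_pos: [0.4498, 0.2012, 0.1193]
tool_rot: [1.0, -0.001, -0.0, 0.0]
force: [0.2, 1.2, 0.8]
finger_gap: 0.65
gripper_force: 0.0
wood rows #############...........................#######################################. 220 [0.61489337 0.2007251  0.065     ]
pt [0.4501 0.2013 0.0639] dp [-0.0003  0.0016  0.0027] yaw -0.08 F [-0.3 -0.4  0.5] gap 0.65 t 15.3
 rot [-0.     -0.0002 -0.0002] dp after turn [-0.0003  0.0016  0.0027]
```

```bash
python3 -m crank '[{"dp":[0,0,0.003],"delta_rot":[0,0,0],"fingers":-0.4},{"dp":[0,0,0],"delta_rot":[0,0,0],"fingers":-1},{"dp":[0,0,0],"delta_rot":[0,0,0],"fingers":-1},{"dp":[0,0,0],"delta_rot":[0,0,0],"fingers":-1},{"dp":[0,0,0],"delta_rot":[0,0,0],"fingers":-1},{"dp":[0,0,-0.03],"delta_rot":[0,0,0],"fingers":-1},{"dp":[0,0,-0.06],"delta_rot":[0,0,0],"fingers":-1},{"dp":[0,0,-0.06],"delta_rot":[0,0,0],"fingers":-1},{"dp":[0,0,0],"delta_rot":[0,0,-0.0027],"fingers":-1},{"dp":[0.011,0.034,0],"delta_rot":[0,0,0],"fingers":-1},{"dp":[0.011,0.066,0],"delta_rot":[0,0,0],"fingers":-1},{"dp":[0.011,0.066,0],"delta_rot":[0,0,0],"fingers":-1}]'
python3 -m crank '[{"dp":[0.011,0.066,0],"delta_rot":[0,0,0],"fingers":-1},{"dp":[0.011,0.066,0],"delta_rot":[0,0,0],"fingers":-1},{"dp":[0.011,0.066,0],"delta_rot":[0,0,0],"fingers":-1},{"dp":[0.011,0.066,0],"delta_rot":[0,0,0],"fingers":-1},{"dp":[0.011,0.066,0],"delta_rot":[0,0,0],"fingers":-1},{"dp":[0.011,0.066,0],"delta_rot":[0,0,0],"fingers":-1},{"dp":[0.011,0.066,0],"delta_rot":[0,0,0],"fingers":-1},{"dp":[0.011,0.066,0],"delta_rot":[0,0,0],"fingers":-1},{"dp":[0.011,0.066,0],"delta_rot":[0,0,0],"fingers":-1},{"dp":[0.011,0.066,0],"delta_rot":[0,0,0],"fingers":-1},{"dp":[0,0.034,0],"delta_rot":[0,0,0],"fingers":-1},{"dp":[0,0,0],"delta_rot":[0,0,0],"fingers":-1}]'
python3 - <<'E'
from h import *
go(.522,-.2328,.0625,.96,.057)
E
```

```text
t: 16.33
tcp_pos: [0.4669, 0.1184, 0.1929]
tool_rot: [1.0, 0.009, 0.0, -0.0]
force: [-0.5, -0.4, -0.2]
finger_gap: 0.405
gripper_force: 49.9
t: 17.33
tcp_pos: [0.528, -0.2315, 0.1925]
tool_rot: [1.0, 0.006, 0.001, 0.001]
force: [-0.3, 0.8, 0.1]
finger_gap: 0.405
gripper_force: 49.9
pt [ 0.528  -0.2315  0.1355] dp [-0.0123  0.0022  0.146 ] yaw 0.68 F [-0.3  0.8  0.1] gap 0.405 t 17.3
 rot [ 0.0003 -0.0002 -0.0008] dp after turn [-0.0121  0.0024  0.146 ]
```

```bash
python3 -m crank '[{"dp":[-0.012,0.002,0],"delta_rot":[0,0,-0.0005],"fingers":-1},{"dp":[0,0,0.05],"delta_rot":[0,0,0],"fingers":-1},{"dp":[0,0,0.05],"delta_rot":[0,0,0],"fingers":-1},{"dp":[0,0,0.03],"delta_rot":[0,0,0],"fingers":-1},{"dp":[0,0,0.01],"delta_rot":[0,0,0],"fingers":-1},{"dp":[0,0,0.005],"delta_rot":[0,0,0],"fingers":-1},{"dp":[0,0,0],"delta_rot":[0,0,0],"fingers":-1},{"dp":[0,0,0],"delta_rot":[0,0,0],"fingers":-1}]'
python3 -m crank '[{"dp":[0,0,0.004],"delta_rot":[0,0,0],"fingers":-1},{"dp":[0,0,0],"delta_rot":[0,0,0],"fingers":-1},{"dp":[0,0,0],"delta_rot":[0,0,0],"fingers":-1}]'
```

```text
t: 18.0
tcp_pos: [0.5219, -0.2283, 0.1213]
tool_rot: [1.0, 0.01, 0.0, 0.0]
force: [-0.9, 1.2, 0.0]
finger_gap: 0.406
gripper_force: 49.9
t: 18.25
tcp_pos: [0.522, -0.2289, 0.1191]
tool_rot: [1.0, 0.009, 0.001, 0.0]
force: [-0.4, 1.1, 1.8]
finger_gap: 0.406
gripper_force: 50.0
```

```bash
python3 -m crank '[{"dp":[0,0,0.003],"delta_rot":[0,0,0],"fingers":-1},{"dp":[0,0,0],"delta_rot":[0,0,0],"fingers":0.1},{"dp":[0,0,0],"delta_rot":[0,0,0],"fingers":0.3},{"dp":[0,0,0],"delta_rot":[0,0,0],"fingers":0.3},{"dp":[0,0,-0.02],"delta_rot":[0,0,0],"fingers":0.3},{"dp":[0,0,-0.06],"delta_rot":[0,0,0],"fingers":0.3},{"dp":[0,0,-0.06],"delta_rot":[0,0,0],"fingers":0.3},{"dp":[0,0,-0.02],"delta_rot":[0,0,0.0027],"fingers":-1},{"dp":[0.013,-0.04,0],"delta_rot":[0,0,0],"fingers":-1},{"dp":[0.013,-0.066,0],"delta_rot":[0,0,0],"fingers":-1},{"dp":[0.013,-0.066,0],"delta_rot":[0,0,0],"fingers":-1},{"dp":[0.013,-0.066,0],"delta_rot":[0,0,0],"fingers":-1}]'
python3 -m crank '[{"dp":[0.013,-0.066,0],"delta_rot":[0,0,0],"fingers":-1},{"dp":[0.013,-0.066,0],"delta_rot":[0,0,0],"fingers":-1},{"dp":[0.013,-0.066,0],"delta_rot":[0,0,0],"fingers":-1},{"dp":[0.013,-0.066,0],"delta_rot":[0,0,0],"fingers":-1},{"dp":[0.013,-0.066,0],"delta_rot":[0,0,0],"fingers":-1},{"dp":[0.013,-0.066,0],"delta_rot":[0,0,0],"fingers":-1},{"dp":[0.013,-0.066,0],"delta_rot":[0,0,0],"fingers":-1},{"dp":[0.013,-0.066,0],"delta_rot":[0,0,0],"fingers":-1},{"dp":[0,0,0.05],"delta_rot":[0,0,0],"fingers":-1},{"dp":[0,0,0],"delta_rot":[0,0,0],"fingers":-1},{"dp":[0,0,0],"delta_rot":[0,0,0],"fingers":-1}]'
python3 - <<'E'
from h import *
p,d,c=snap('top'); hsv=cv2.cvtColor(p,cv2.COLOR_RGB2HSV)
H=world(d,c)[...,2]; m=(H>.054)&(hsv[...,1]>60)
print(*blob(m,.065,c,(360,180,450,275),60),sep='\n')
go(.6005,.1535,.065,0)
E
```

```text
t: 19.25
tcp_pos: [0.5474, -0.1088, 0.1972]
tool_rot: [1.0, -0.0, 0.0, 0.0]
force: [-0.9, -0.6, 0.5]
finger_gap: 0.0
gripper_force: 0.0
t: 20.17
tcp_pos: [0.5975, 0.1545, 0.1707]
tool_rot: [1.0, 0.001, -0.002, 0.0]
force: [-0.4, -0.4, -0.1]
finger_gap: 0.005
gripper_force: 0.0
(array([ 0.5995, -0.3114]), array([0.0378, 0.1781]), np.float64(1.49), array([435.4, 224.5]))
(array([ 0.5985, -0.225 ]), array([0.0392, 0.1801]), np.float64(1.07), array([404.5, 225. ]))
pt [0.5983 0.1539 0.0986] dp [0.0046 0.0007 0.0672] yaw 0.07 F [-0.2 -0.2  0.9] gap 0.002 t 20.2
 rot [0.0001 0.0004 0.0002] dp after turn [0.0044 0.0008 0.0672]
```

```bash
python3 -m crank '[{"dp":[0.003,0,0.03],"delta_rot":[0,0,0],"fingers":-1},{"dp":[0,0,0.022],"delta_rot":[0,0,0],"fingers":-1},{"dp":[0,0,0.01],"delta_rot":[0,0,0],"fingers":-1},{"dp":[0,0,0.003],"delta_rot":[0,0,0],"fingers":-1},{"dp":[0,0,0],"delta_rot":[0,0,0],"fingers":-1},{"dp":[0,0,0.003],"delta_rot":[0,0,0],"fingers":-1},{"dp":[0,0,0],"delta_rot":[0,0,0],"fingers":-1},{"dp":[0,0,0],"delta_rot":[0,0,0],"fingers":-1}]'
python3 -m crank '[{"dp":[0,0,0.003],"delta_rot":[0,0,0],"fingers":-1},{"dp":[0,0,0],"delta_rot":[0,0,0],"fingers":-1},{"dp":[0,0,0],"delta_rot":[0,0,0],"fingers":-1}]'
```

```text
t: 20.88
tcp_pos: [0.6007, 0.1544, 0.1384]
tool_rot: [1.0, 0.001, 0.0, -0.0]
force: [0.2, 0.2, -0.1]
finger_gap: 0.0
gripper_force: 0.0
t: 21.13
tcp_pos: [0.6009, 0.1544, 0.1377]
tool_rot: [1.0, 0.001, 0.001, 0.0]
force: [-0.2, -0.2, 5.0]
finger_gap: -0.001
gripper_force: 2.7
```

```bash
python3 -m crank '[{"dp":[0,0,0.004],"delta_rot":[0,0,0],"fingers":-1},{"dp":[-0.014,0,0],"delta_rot":[0,0,0],"fingers":-1},{"dp":[-0.014,0,0],"delta_rot":[0,0,0],"fingers":-1},{"dp":[-0.014,0,0],"delta_rot":[0,0,0],"fingers":-1},{"dp":[-0.014,0,0],"delta_rot":[0,0,0],"fingers":-1},{"dp":[-0.014,0,0],"delta_rot":[0,0,0],"fingers":-1},{"dp":[-0.014,0,0],"delta_rot":[0,0,0],"fingers":-1},{"dp":[-0.014,0,0],"delta_rot":[0,0,0],"fingers":-1},{"dp":[-0.014,0,0],"delta_rot":[0,0,0],"fingers":-1},{"dp":[-0.014,0,0],"delta_rot":[0,0,0],"fingers":-1},{"dp":[-0.014,0,0],"delta_rot":[0,0,0],"fingers":-1},{"dp":[-0.014,0,0],"delta_rot":[0,0,0],"fingers":-1}]'
python3 -m crank '[{"dp":[0,0,0],"delta_rot":[0,0,0],"fingers":-1},{"dp":[0,0,-0.03],"delta_rot":[0,0,0],"fingers":-1},{"dp":[0,0,-0.06],"delta_rot":[0,0,0],"fingers":0.3},{"dp":[-0.05,0,0],"delta_rot":[0,0,0],"fingers":0.3},{"dp":[-0.05,0,0],"delta_rot":[0,0,0],"fingers":0.3},{"dp":[-0.048,0,0],"delta_rot":[0,0,0],"fingers":0.3},{"dp":[0,0,0],"delta_rot":[0,0,0],"fingers":0.3},{"dp":[0,0,0.045],"delta_rot":[0,0,0],"fingers":0.3},{"dp":[0,0,0.045],"delta_rot":[0,0,0],"fingers":0.3},{"dp":[0,0,0.032],"delta_rot":[0,0,0],"fingers":0.3},{"dp":[0,0,0],"delta_rot":[0,0,0],"fingers":0.3},{"dp":[0,0,0],"delta_rot":[0,0,0],"fingers":0.3}]'
python3 - <<'E'
from h import *
p,d,c=snap('top'); hsv=cv2.cvtColor(p,cv2.COLOR_RGB2HSV)
w=(hsv[185:260,265:272,1]>80).mean(1)>.5
print('wood rows',''.join('#' if a else '.' for a in w))
v=185+9+np.argmax(w[9:]); print(v,ray(268.5,v-.5,.065,c))
go(.45,.1535,.0625,0,.056)
E
```

```text
t: 22.13
tcp_pos: [0.5295, 0.1546, 0.1377]
tool_rot: [1.0, 0.001, 0.009, -0.001]
force: [6.5, 0.3, 9.2]
finger_gap: -0.0
gripper_force: 4.7
t: 23.13
tcp_pos: [0.4497, 0.1542, 0.118]
tool_rot: [1.0, 0.001, -0.001, 0.0]
force: [0.6, -0.4, -0.2]
finger_gap: 0.648
gripper_force: 0.0
wood rows ########..........................#########################################
219 [0.61757712 0.15464066 0.065     ]
pt [0.4501 0.1542 0.0627] dp [-0.0002  0.0014  0.0004] yaw 0.1 F [-0.5  0.2  0.2] gap 0.65 t 23.2
 rot [-0.     -0.0001  0.0003] dp after turn [-0.0002  0.0014  0.0004]
```

```bash
python3 -m crank '[{"dp":[0,0,0],"delta_rot":[0,0,0],"fingers":-0.4},{"dp":[0,0,0],"delta_rot":[0,0,0],"fingers":-1},{"dp":[0,0,0],"delta_rot":[0,0,0],"fingers":-1},{"dp":[0,0,0],"delta_rot":[0,0,0],"fingers":-1},{"dp":[0,0,0],"delta_rot":[0,0,0],"fingers":-1},{"dp":[0,0,-0.03],"delta_rot":[0,0,0],"fingers":-1},{"dp":[0,0,-0.06],"delta_rot":[0,0,0],"fingers":-1},{"dp":[0,0,-0.06],"delta_rot":[0,0,0],"fingers":-1},{"dp":[0,0,0],"delta_rot":[0,0,-0.0025],"fingers":-1},{"dp":[0.014,0.034,0],"delta_rot":[0,0,0],"fingers":-1},{"dp":[0.014,0.066,0],"delta_rot":[0,0,0],"fingers":-1},{"dp":[0.014,0.066,0],"delta_rot":[0,0,0],"fingers":-1}]'
python3 -m crank '[{"dp":[0.014,0.066,0],"delta_rot":[0,0,0],"fingers":-1},{"dp":[0.014,0.066,0],"delta_rot":[0,0,0],"fingers":-1},{"dp":[0.014,0.066,0],"delta_rot":[0,0,0],"fingers":-1},{"dp":[0.014,0.066,0],"delta_rot":[0,0,0],"fingers":-1},{"dp":[0.014,0.066,0],"delta_rot":[0,0,0],"fingers":-1},{"dp":[0.005,0.066,0],"delta_rot":[0,0,0],"fingers":-1},{"dp":[0,0.034,0],"delta_rot":[0,0,0],"fingers":-1},{"dp":[0,0,0],"delta_rot":[0,0,0],"fingers":-1},{"dp":[0,0,0],"delta_rot":[0,0,0],"fingers":-1}]'
python3 - <<'E'
from h import *
go(.5186,-.1468,.0625,.96,.057)
E
```

```text
t: 24.18
tcp_pos: [0.4716, 0.0714, 0.1934]
tool_rot: [1.0, 0.01, -0.0, -0.0]
force: [0.7, 0.6, -0.6]
finger_gap: 0.402
gripper_force: 49.9
t: 24.93
tcp_pos: [0.5126, -0.1434, 0.1927]
tool_rot: [1.0, 0.008, -0.001, -0.001]
force: [-0.7, 0.6, 0.3]
finger_gap: 0.406
gripper_force: 50.0
pt [ 0.5126 -0.1434  0.1357] dp [0.0122 0.007  0.1464] yaw 0.87 F [-0.7  0.6  0.3] gap 0.406 t 24.9
 rot [-0.0002  0.0002 -0.0003] dp after turn [0.012  0.0069 0.1465]
```

```bash
python3 -m crank '[{"dp":[0.01,0.005,0],"delta_rot":[0,0,0],"fingers":-1},{"dp":[0,0,0.05],"delta_rot":[0,0,0],"fingers":-1},{"dp":[0,0,0.05],"delta_rot":[0,0,0],"fingers":-1},{"dp":[0,0,0.03],"delta_rot":[0,0,0],"fingers":-1},{"dp":[0,0,0.01],"delta_rot":[0,0,0],"fingers":-1},{"dp":[0,0,0.005],"delta_rot":[0,0,0],"fingers":-1},{"dp":[0,0,0],"delta_rot":[0,0,0],"fingers":-1},{"dp":[0,0,0],"delta_rot":[0,0,0],"fingers":-1}]'
python3 -m crank '[{"dp":[0,0,0.004],"delta_rot":[0,0,0],"fingers":-1},{"dp":[0,0,0],"delta_rot":[0,0,0],"fingers":-1},{"dp":[0,0,0],"delta_rot":[0,0,0],"fingers":-1}]'
```

```text
t: 25.6
tcp_pos: [0.5187, -0.1449, 0.1216]
tool_rot: [1.0, 0.009, 0.001, 0.0]
force: [0.6, -0.7, -0.4]
finger_gap: 0.402
gripper_force: 50.0
t: 25.85
tcp_pos: [0.5187, -0.1454, 0.1197]
tool_rot: [1.0, 0.009, 0.001, 0.0]
force: [0.6, 0.3, 0.8]
finger_gap: 0.406
gripper_force: 50.1
```

```bash
python3 -m crank '[{"dp":[0,0,0.005],"delta_rot":[0,0,0],"fingers":-1},{"dp":[0,0,0],"delta_rot":[0,0,0],"fingers":0.1},{"dp":[0,0,0],"delta_rot":[0,0,0],"fingers":0.3},{"dp":[0,0,0],"delta_rot":[0,0,0],"fingers":0.3},{"dp":[0,0,-0.02],"delta_rot":[0,0,0],"fingers":0.3},{"dp":[0,0,-0.06],"delta_rot":[0,0,0],"fingers":0.3},{"dp":[0,0,-0.06],"delta_rot":[0,0,0],"fingers":0.3},{"dp":[0,0,-0.02],"delta_rot":[0,0,0.0025],"fingers":0},{"dp":[0,-0.04,0],"delta_rot":[0,0,0],"fingers":0},{"dp":[0,-0.07,0],"delta_rot":[0,0,0],"fingers":0},{"dp":[0,-0.07,0],"delta_rot":[0,0,0],"fingers":0},{"dp":[0,-0.07,0],"delta_rot":[0,0,0],"fingers":0}]'
python3 -m crank '[{"dp":[0,-0.07,0],"delta_rot":[0,0,0],"fingers":0},{"dp":[0,-0.07,0],"delta_rot":[0,0,0],"fingers":0},{"dp":[0,-0.07,0],"delta_rot":[0,0,0],"fingers":0},{"dp":[0,-0.07,0],"delta_rot":[0,0,0],"fingers":0},{"dp":[0,-0.07,0],"delta_rot":[0,0,0],"fingers":0},{"dp":[0,0,0],"delta_rot":[0,0,0],"fingers":0}]'
cat > m.py <<'E'
from h import *
def meas():
    p,d,c=snap('top'); hsv=cv2.cvtColor(p,cv2.COLOR_RGB2HSV); H=world(d,c)[...,2]
    print('slats',*blob((H>.054)&(hsv[...,1]>60),.065,c,(360,180,455,275),60),sep='\n ')
    S=hsv[...,1].astype(int)
    print('knobs bench',*blob((S<60)&(p[...,0]>150),.054,c,(285,249,358,300),1),sep='\n ')
    print('high',*blob((H>.095)&(d>0),.119,c,(360,180,455,275),4),sep='\n ')
    return p
E
python3 - <<'E'
from m import *
p=meas(); cv2.imwrite('pics/w2.png',cv2.resize(p[170:320,200:470,::-1],(789,438)))
go(.514,-.034,.046,0,.053)
E
```

```text
t: 26.85
tcp_pos: [0.5177, -0.0193, 0.1967]
tool_rot: [1.0, -0.0, 0.0, -0.0]
force: [-0.3, 0.3, -0.6]
finger_gap: 0.497
gripper_force: 0.0
t: 27.35
tcp_pos: [0.5169, 0.16, 0.1966]
tool_rot: [1.0, 0.003, 0.0, -0.001]
force: [-0.0, -0.8, 0.0]
finger_gap: 0.503
gripper_force: 0.0
slats
 (array([ 0.5995, -0.3114]), array([0.0378, 0.1781]), np.float64(1.49), array([435.4, 224.5]))
 (array([ 0.5984, -0.225 ]), array([0.04  , 0.1799]), np.float64(0.55), array([404.5, 225. ]))
 (array([ 0.5982, -0.1429]), array([0.0371, 0.1796]), np.float64(1.02), array([375. , 225.1]))
knobs bench
 (array([0.4501, 0.0377]), array([0.014 , 0.0139]), np.float64(-0.15), array([310.5, 278.5]))
 (array([ 0.4568, -0.0377]), array([0.0138, 0.0138]), np.float64(44.74), array([337.5, 276. ]))
 (array([ 0.5127, -0.0338]), array([0.0112, 0.0112]), np.float64(-0.15), array([336., 256.]))
 (array([0.5115, 0.0307]), array([0.0112, 0.014 ]), np.float64(-0.1), array([313. , 256.5]))
high
pt [0.517  0.1577 0.1435] dp [-0.0086  0.3833  0.1949] yaw 0.38 F [-0.9 -1.  -0.8] gap 0.501 t 27.4
 rot [-0.     -0.      0.0011] dp after turn [-0.0061  0.3833  0.195 ]
```

View pics/w2.png

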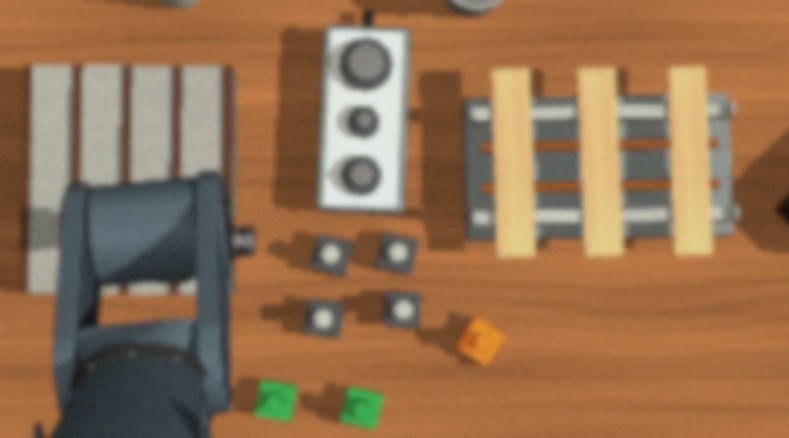

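All three slats are laid square on the warmer at columns 375, 404.5 and 435. The weights are unmoved. Next, the weight at (336,256).

```bash
python3 -m crank '[{"dp":[-0.002,0.064,0],"delta_rot":[0,0,0],"fingers":0},{"dp":[-0.002,0.064,0],"delta_rot":[0,0,0],"fingers":0},{"dp":[-0.002,0.064,0],"delta_rot":[0,0,0],"fingers":0},{"dp":[0,0.064,0],"delta_rot":[0,0,0],"fingers":0},{"dp":[0,0.064,0],"delta_rot":[0,0,0],"fingers":0},{"dp":[0,0.064,0],"delta_rot":[0,0,0],"fingers":0},{"dp":[0,0,0.04],"delta_rot":[0,0,0],"fingers":0},{"dp":[0,0,0.04],"delta_rot":[0,0,0],"fingers":0},{"dp":[0,0,0],"delta_rot":[0,0,0],"fingers":0},{"dp":[0,0,0],"delta_rot":[0,0,0],"fingers":0}]'
python3 - <<'E'
from h import *
go(.513,-.0337,.046,0,.055)
E
```

```text
t: 28.23
tcp_pos: [0.514, -0.0382, 0.1558]
tool_rot: [1.0, -0.0, -0.002, -0.0]
force: [-0.3, -1.1, -0.5]
finger_gap: 0.503
gripper_force: 0.0
pt [ 0.514  -0.0382  0.1008] dp [-0.0016 -0.0088  0.1096] yaw -0.01 F [-0.3 -1.1 -0.5] gap 0.503 t 28.2
 rot [-0.0001  0.0005 -0.    ] dp after turn [-0.002  -0.0089  0.1095]
```

```bash
python3 -m crank '[{"dp":[0,-0.004,0.045],"delta_rot":[0,0,0],"fingers":0},{"dp":[0,0,0.045],"delta_rot":[0,0,0],"fingers":0},{"dp":[0,0,0.018],"delta_rot":[0,0,0],"fingers":0},{"dp":[0,0,0],"delta_rot":[0,0,0],"fingers":0},{"dp":[0,0,0],"delta_rot":[0,0,0],"fingers":-1},{"dp":[0,0,0],"delta_rot":[0,0,0],"fingers":-1},{"dp":[0,0,0],"delta_rot":[0,0,0],"fingers":-1},{"dp":[0,0,0],"delta_rot":[0,0,0],"fingers":-1},{"dp":[0,0,0],"delta_rot":[0,0,0],"fingers":-1}]' 60
python3 -c "
from h import *
go(.5987,-.3118,.046,0,.055)"
```

```text
t: 28.98
tcp_pos: [0.5157, -0.0352, 0.1035]
tool_rot: [1.0, 0.001, 0.001, 0.0]
force: [0.5, 1.2, 4.5]
finger_gap: 0.186
gripper_force: 58.7
pt [ 0.5157 -0.0352  0.0485] dp [0.1651 0.5535 0.0055] yaw 0.1 F [0.5 1.2 4.5] gap 0.186 t 29.0
 rot [ 0.0001 -0.0003  0.0003] dp after turn [0.1661 0.5532 0.0049]
```

```bash
python3 -m crank '[{"dp":[0,0,-0.04],"delta_rot":[0,0,0],"fingers":-1},{"dp":[0,0,-0.06],"delta_rot":[0,0,0],"fingers":-1},{"dp":[0,0,-0.06],"delta_rot":[0,0,0],"fingers":-1},{"dp":[0,0,-0.05],"delta_rot":[0,0,0],"fingers":-1},{"dp":[0.018,0.05,0],"delta_rot":[0,0,0],"fingers":-1},{"dp":[0.018,0.063,0],"delta_rot":[0,0,0],"fingers":-1},{"dp":[0.018,0.063,0],"delta_rot":[0,0,0],"fingers":-1},{"dp":[0.018,0.063,0],"delta_rot":[0,0,0],"fingers":-1},{"dp":[0.018,0.063,0],"delta_rot":[0,0,0],"fingers":-1},{"dp":[0.018,0.063,0],"delta_rot":[0,0,0],"fingers":-1},{"dp":[0.018,0.063,0],"delta_rot":[0,0,0],"fingers":-1},{"dp":[0.018,0.063,0],"delta_rot":[0,0,0],"fingers":-1}]'
python3 -m crank '[{"dp":[0.018,0.06,0],"delta_rot":[0,0,0],"fingers":-1},{"dp":[0,0,0.04],"delta_rot":[0,0,0],"fingers":-1},{"dp":[0,0,0],"delta_rot":[0,0,0],"fingers":-1},{"dp":[0,0,0],"delta_rot":[0,0,0],"fingers":-1}]'
python3 -c "
from h import *
go(.5987,-.3118,.065,0,.103)"
```

```text
t: 29.98
tcp_pos: [0.587, -0.2819, 0.207]
tool_rot: [1.0, 0.001, -0.001, -0.0]
force: [0.2, 0.2, -2.2]
finger_gap: 0.189
gripper_force: 59.1
t: 30.32
tcp_pos: [0.5949, -0.31, 0.1855]
tool_rot: [1.0, 0.0, -0.002, -0.002]
force: [-0.6, -0.0, -2.1]
finger_gap: 0.187
gripper_force: 59.1
pt [ 0.5949 -0.31    0.0825] dp [0.0079 0.0037 0.035 ] yaw 0.05 F [-0.6 -0.  -2.1] gap 0.187 t 30.3
 rot [-0.0005  0.0007  0.0001] dp after turn [0.0077 0.0035 0.0351]
```

```bash
python3 -m crank '[{"dp":[0.006,0.003,0],"delta_rot":[0,0,0],"fingers":-1},{"dp":[0,0,0.018],"delta_rot":[0,0,0],"fingers":-1},{"dp":[0,0,0.01],"delta_rot":[0,0,0],"fingers":-1},{"dp":[0,0,0.004],"delta_rot":[0,0,0],"fingers":-1},{"dp":[0,0,0],"delta_rot":[0,0,0],"fingers":-1},{"dp":[0,0,0],"delta_rot":[0,0,0],"fingers":-1}]'
python3 -m crank '[{"dp":[0,0,0.003],"delta_rot":[0,0,0],"fingers":-1},{"dp":[0,0,0],"delta_rot":[0,0,0],"fingers":-1},{"dp":[0,0,0],"delta_rot":[0,0,0],"fingers":-1}]'
```

```text
t: 30.82
tcp_pos: [0.5995, -0.3117, 0.1713]
tool_rot: [1.0, 0.001, -0.0, -0.0]
force: [-1.0, 0.3, -2.9]
finger_gap: 0.185
gripper_force: 59.1
t: 31.07
tcp_pos: [0.5995, -0.3121, 0.1701]
tool_rot: [1.0, 0.001, 0.0, 0.0]
force: [0.6, -0.7, -3.0]
finger_gap: 0.184
gripper_force: 59.1
```

```bash
python3 -m crank '[{"dp":[0,0,0.003],"delta_rot":[0,0,0],"fingers":-1},{"dp":[0,0,0],"delta_rot":[0,0,0],"fingers":-1},{"dp":[0,0,0],"delta_rot":[0,0,0],"fingers":-1}]'
python3 -m crank '[{"dp":[0,0,0.003],"delta_rot":[0,0,0],"fingers":-1},{"dp":[0,0,0],"delta_rot":[0,0,0],"fingers":-1},{"dp":[0,0,0],"delta_rot":[0,0,0],"fingers":-1}]'
```

```text
t: 31.32
tcp_pos: [0.5997, -0.3123, 0.1686]
tool_rot: [1.0, 0.001, 0.0, 0.0]
force: [-0.2, -0.4, -1.7]
finger_gap: 0.188
gripper_force: 59.3
t: 31.57
tcp_pos: [0.5999, -0.3122, 0.1684]
tool_rot: [1.0, 0.001, 0.001, 0.0]
force: [-0.3, 1.3, 5.6]
finger_gap: 0.186
gripper_force: 60.0
```

```bash
python3 -m crank '[{"dp":[0,0,0],"delta_rot":[0,0,0],"fingers":0},{"dp":[0,0,0],"delta_rot":[0,0,0],"fingers":0},{"dp":[0,0,0],"delta_rot":[0,0,0],"fingers":0},{"dp":[0,0,-0.03],"delta_rot":[0,0,0],"fingers":0},{"dp":[0,0,-0.06],"delta_rot":[0,0,0],"fingers":0},{"dp":[0,0,-0.05],"delta_rot":[0,0,0],"fingers":0},{"dp":[-0.016,-0.063,0],"delta_rot":[0,0,0],"fingers":0},{"dp":[-0.016,-0.063,0],"delta_rot":[0,0,0],"fingers":0},{"dp":[-0.016,-0.063,0],"delta_rot":[0,0,0],"fingers":0},{"dp":[-0.016,-0.063,0],"delta_rot":[0,0,0],"fingers":0},{"dp":[-0.016,-0.063,0],"delta_rot":[0,0,0],"fingers":0},{"dp":[-0.016,-0.063,0],"delta_rot":[0,0,0],"fingers":0}]'
python3 -m crank '[{"dp":[-0.016,-0.063,0],"delta_rot":[0,0,0],"fingers":0},{"dp":[-0.016,-0.063,0],"delta_rot":[0,0,0],"fingers":0},{"dp":[-0.016,-0.063,0],"delta_rot":[0,0,0],"fingers":0},{"dp":[-0.016,-0.063,0],"delta_rot":[0,0,0],"fingers":0},{"dp":[-0.016,-0.06,0],"delta_rot":[0,0,0],"fingers":0},{"dp":[0,0,0.05],"delta_rot":[0,0,0],"fingers":0},{"dp":[0,0,0],"delta_rot":[0,0,0],"fingers":0},{"dp":[0,0,0],"delta_rot":[0,0,0],"fingers":0}]'
python3 - <<'E'
from m import *
meas()
go(.5115,.031,.046,0,.056)
E
```

```text
t: 32.57
tcp_pos: [0.5506, -0.1219, 0.2368]
tool_rot: [1.0, 0.001, 0.0, -0.0]
force: [0.3, 0.4, 0.5]
finger_gap: 0.499
gripper_force: 0.0
t: 33.23
tcp_pos: [0.5104, 0.033, 0.2112]
tool_rot: [1.0, 0.001, -0.001, -0.0]
force: [0.8, 0.2, 0.4]
finger_gap: 0.501
gripper_force: 0.0
slats
 (array([ 0.5478, -0.3128]), array([0.0375, 0.074 ]), np.float64(1.29), array([436.2, 243. ]))
 (array([ 0.6494, -0.31  ]), array([0.0421, 0.0815]), np.float64(6.75), array([434.6, 206.7]))
 (array([ 0.5985, -0.2253]), array([0.0377, 0.1803]), np.float64(1.82), array([404.6, 224.9]))
 (array([ 0.5982, -0.1429]), array([0.0371, 0.1796]), np.float64(1.07), array([375. , 225.1]))
knobs bench
 (array([0.4501, 0.0377]), array([0.014 , 0.0139]), np.float64(-0.15), array([310.5, 278.5]))
 (array([ 0.4582, -0.0377]), array([0.014 , 0.0139]), np.float64(-0.15), array([337.5, 275.5]))
high
 (array([ 0.5967, -0.3076]), array([0.0222, 0.018 ]), np.float64(8.0), array([438. , 223.8]))
pt [0.5112 0.0324 0.1559] dp [0.0006 0.0027 0.2198] yaw 0.08 F [ 0.4 -0.5 -0.2] gap 0.502 t 33.3
 rot [0.     0.0001 0.0002] dp after turn [0.0005 0.0028 0.2198]
```

```bash
python3 -m crank '[{"dp":[0,0.002,0.05],"delta_rot":[0,0,0],"fingers":0},{"dp":[0,0,0.06],"delta_rot":[0,0,0],"fingers":0},{"dp":[0,0,0.06],"delta_rot":[0,0,0],"fingers":0},{"dp":[0,0,0.03],"delta_rot":[0,0,0],"fingers":0},{"dp":[0,0,0.014],"delta_rot":[0,0,0],"fingers":0},{"dp":[0,0,0],"delta_rot":[0,0,0],"fingers":0},{"dp":[0,0,0],"delta_rot":[0,0,0],"fingers":-1},{"dp":[0,0,0],"delta_rot":[0,0,0],"fingers":-1},{"dp":[0,0,0],"delta_rot":[0,0,0],"fingers":-1},{"dp":[0,0,0],"delta_rot":[0,0,0],"fingers":-1},{"dp":[0,0,0],"delta_rot":[0,0,0],"fingers":-1}]'
python3 -c "
from h import *
go(.5983,-.226,.065,0,.103)"
```

```text
t: 34.2
tcp_pos: [0.512, 0.0315, 0.1064]
tool_rot: [1.0, 0.001, 0.002, 0.0]
force: [0.3, -0.9, 7.1]
finger_gap: 0.181
gripper_force: 59.0
pt [0.512  0.0315 0.0034] dp [ 0.1721  0.5154 -0.1222] yaw 0.11 F [ 0.3 -0.9  7.1] gap 0.181 t 34.2
 rot [ 0.0001 -0.0006  0.0003] dp after turn [ 0.1726  0.515  -0.1232]
```

```bash
python3 -m crank '[{"dp":[0,0,-0.04],"delta_rot":[0,0,0],"fingers":-1},{"dp":[0,0,-0.06],"delta_rot":[0,0,0],"fingers":-1},{"dp":[0,0,-0.06],"delta_rot":[0,0,0],"fingers":-1},{"dp":[0,0,-0.05],"delta_rot":[0,0,0],"fingers":-1},{"dp":[0.019,0.05,0],"delta_rot":[0,0,0],"fingers":-1},{"dp":[0.019,0.06,0],"delta_rot":[0,0,0],"fingers":-1},{"dp":[0.019,0.06,0],"delta_rot":[0,0,0],"fingers":-1},{"dp":[0.019,0.06,0],"delta_rot":[0,0,0],"fingers":-1},{"dp":[0.019,0.06,0],"delta_rot":[0,0,0],"fingers":-1},{"dp":[0.019,0.06,0],"delta_rot":[0,0,0],"fingers":-1},{"dp":[0.019,0.06,0],"delta_rot":[0,0,0],"fingers":-1},{"dp":[0.019,0.06,0],"delta_rot":[0,0,0],"fingers":-1}]'
python3 -m crank '[{"dp":[0.019,0.046,0],"delta_rot":[0,0,0],"fingers":-1},{"dp":[0,0,0.045],"delta_rot":[0,0,0],"fingers":-1},{"dp":[0,0,0],"delta_rot":[0,0,0],"fingers":-1},{"dp":[0,0,0],"delta_rot":[0,0,0],"fingers":-1}]'
python3 -c "
from h import *
go(.5983,-.226,.065,0,.104)"
```

```text
t: 35.2
tcp_pos: [0.5869, -0.2041, 0.2096]
tool_rot: [1.0, 0.001, -0.001, -0.0]
force: [0.9, 1.2, -2.2]
finger_gap: 0.184
gripper_force: 59.0
t: 35.53
tcp_pos: [0.5951, -0.2252, 0.1857]
tool_rot: [1.0, 0.001, -0.003, -0.002]
force: [0.2, 0.0, -1.8]
finger_gap: 0.182
gripper_force: 58.9
pt [ 0.5951 -0.2252  0.0817] dp [0.0066 0.0017 0.0333] yaw 0.06 F [ 0.2  0.  -1.8] gap 0.182 t 35.5
 rot [-0.0005  0.0008  0.0002] dp after turn [0.0065 0.0015 0.0334]
```

```bash
python3 -m crank '[{"dp":[0.003,0.002,0],"delta_rot":[0,0,0],"fingers":-1},{"dp":[0,0,0.015],"delta_rot":[0,0,0],"fingers":-1},{"dp":[0,0,0.008],"delta_rot":[0,0,0],"fingers":-1},{"dp":[0,0,0.004],"delta_rot":[0,0,0],"fingers":-1},{"dp":[0,0,0],"delta_rot":[0,0,0],"fingers":-1},{"dp":[0,0,0],"delta_rot":[0,0,0],"fingers":-1}]'
python3 -m crank '[{"dp":[0,0,0.003],"delta_rot":[0,0,0],"fingers":-1},{"dp":[0,0,0],"delta_rot":[0,0,0],"fingers":-1},{"dp":[0,0,0],"delta_rot":[0,0,0],"fingers":-1}]'
python3 -m crank '[{"dp":[0,0,0.003],"delta_rot":[0,0,0],"fingers":-1},{"dp":[0,0,0],"delta_rot":[0,0,0],"fingers":-1},{"dp":[0,0,0],"delta_rot":[0,0,0],"fingers":-1}]'
```

```text
t: 36.03
tcp_pos: [0.5983, -0.2268, 0.1739]
tool_rot: [1.0, 0.001, -0.0, -0.0]
force: [0.4, 0.4, -2.6]
finger_gap: 0.183
gripper_force: 58.9
t: 36.28
tcp_pos: [0.5984, -0.2271, 0.1725]
tool_rot: [1.0, 0.001, 0.0, 0.0]
force: [0.1, 0.1, -2.6]
finger_gap: 0.181
gripper_force: 58.9
t: 36.53
tcp_pos: [0.5985, -0.2272, 0.1714]
tool_rot: [1.0, 0.001, 0.0, 0.0]
force: [-0.9, -0.2, 0.8]
finger_gap: 0.186
gripper_force: 59.5
```

```bash
python3 -m crank '[{"dp":[0,0,0],"delta_rot":[0,0,0],"fingers":0},{"dp":[0,0,0],"delta_rot":[0,0,0],"fingers":0},{"dp":[0,0,0],"delta_rot":[0,0,0],"fingers":0},{"dp":[0,0,-0.03],"delta_rot":[0,0,0],"fingers":0},{"dp":[0,0,-0.06],"delta_rot":[0,0,0],"fingers":0},{"dp":[0,0,-0.05],"delta_rot":[0,0,0],"fingers":0},{"dp":[-0.04,-0.054,0],"delta_rot":[0,0,0],"fingers":0},{"dp":[-0.04,-0.054,0],"delta_rot":[0,0,0],"fingers":0},{"dp":[-0.04,-0.054,0],"delta_rot":[0,0,0],"fingers":0},{"dp":[-0.04,-0.054,0],"delta_rot":[0,0,0],"fingers":0},{"dp":[-0.04,-0.054,0],"delta_rot":[0,0,0],"fingers":0},{"dp":[-0.04,-0.054,0],"delta_rot":[0,0,0],"fingers":0}]'
python3 -m crank '[{"dp":[-0.042,-0.054,0],"delta_rot":[0,0,0],"fingers":0},{"dp":[0,0,0.05],"delta_rot":[0,0,0],"fingers":0},{"dp":[0,0,0],"delta_rot":[0,0,0],"fingers":0},{"dp":[0,0,0],"delta_rot":[0,0,0],"fingers":0}]'
python3 - <<'E'
from m import *
p=meas(); q,_,_=snap('side'); cv2.imwrite('pics/w3.png',np.hstack([cv2.resize(p[170:320,290:460,::-1],(397,350)),cv2.resize(q[200:380,240:480,::-1],(400,350))]))
go(.4575,-.0377,.046,0,.056)
E
```

```text
t: 37.53
tcp_pos: [0.4771, -0.0643, 0.2411]
tool_rot: [1.0, 0.001, 0.0, 0.0]
force: [0.5, 0.5, -0.4]
finger_gap: 0.502
gripper_force: 0.0
t: 37.87
tcp_pos: [0.4571, -0.0383, 0.2158]
tool_rot: [1.0, 0.001, -0.0, -0.0]
force: [0.1, -0.1, 0.9]
finger_gap: 0.499
gripper_force: 0.0
slats
 (array([ 0.5478, -0.3128]), array([0.0375, 0.074 ]), np.float64(1.29), array([436.2, 243. ]))
 (array([ 0.5466, -0.2272]), array([0.0363, 0.0753]), np.float64(-0.78), array([405.5, 243.5]))
 (array([ 0.6473, -0.3096]), array([0.0364, 0.0816]), np.float64(-0.98), array([434.5, 207.5]))
 (array([ 0.6478, -0.2239]), array([0.0421, 0.0844]), np.float64(6.32), array([403.9, 207.4]))
 (array([ 0.5982, -0.1429]), array([0.0371, 0.1796]), np.float64(1.02), array([375. , 225.1]))
knobs bench
 (array([0.4501, 0.0405]), array([0.0139, 0.0084]), np.float64(-0.05), array([309.5, 278.5]))
high
 (array([ 0.4755, -0.1139]), array([0.0349, 0.0268]), np.float64(-0.15), array([366.5, 269. ]))
 (array([ 0.5948, -0.3076]), array([0.0243, 0.018 ]), np.float64(-27.25), array([438. , 224.5]))
 (array([ 0.5977, -0.2241]), array([0.0173, 0.0171]), np.float64(44.68), array([407. , 223.5]))
pt [ 0.4585 -0.0393  0.1605] dp [-0.0025 -0.0033  0.229 ] yaw 0.06 F [0.5 0.1 0. ] gap 0.499 t 38.0
 rot [ 0.0001 -0.0004  0.0002] dp after turn [-0.002  -0.0031  0.2291]
```

View pics/w3.png

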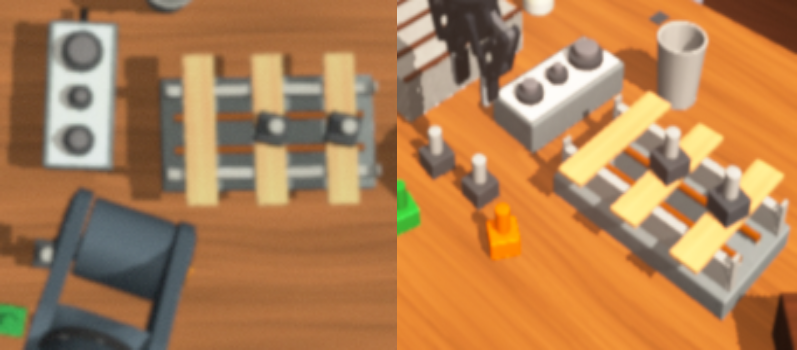

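Two weights stand on the middle and right slats, at top pixels (407,224) and (438,224). Two weights remain on the bench, with the orange decoy nearby. The gripper is over the right-hand one.

```bash
python3 -m crank '[{"dp":[-0.002,-0.002,0.05],"delta_rot":[0,0,0],"fingers":0},{"dp":[0,0,0.06],"delta_rot":[0,0,0],"fingers":0},{"dp":[0,0,0.06],"delta_rot":[0,0,0],"fingers":0},{"dp":[0,0,0.04],"delta_rot":[0,0,0],"fingers":0},{"dp":[0,0,0.013],"delta_rot":[0,0,0],"fingers":0},{"dp":[0,0,0],"delta_rot":[0,0,0],"fingers":0},{"dp":[0,0,0],"delta_rot":[0,0,0],"fingers":-1},{"dp":[0,0,0],"delta_rot":[0,0,0],"fingers":-1},{"dp":[0,0,0],"delta_rot":[0,0,0],"fingers":-1},{"dp":[0,0,0],"delta_rot":[0,0,0],"fingers":-1},{"dp":[0,0,0],"delta_rot":[0,0,0],"fingers":-1}]'
python3 -m crank '[{"dp":[0,0,-0.04],"delta_rot":[0,0,0],"fingers":-1},{"dp":[0,0,-0.06],"delta_rot":[0,0,0],"fingers":-1},{"dp":[0,0,-0.06],"delta_rot":[0,0,0],"fingers":-1},{"dp":[0,0,-0.05],"delta_rot":[0,0,0],"fingers":-1},{"dp":[0,0,0],"delta_rot":[0,0,0],"fingers":-1}]'
python3 -c "
from h import *
go(.5978,-.144,.065,0,.104)"
```

```text
t: 38.88
tcp_pos: [0.4571, -0.0377, 0.1058]
tool_rot: [1.0, 0.001, 0.002, 0.001]
force: [0.5, 0.2, 6.3]
finger_gap: 0.183
gripper_force: 59.0
t: 39.3
tcp_pos: [0.4579, -0.0377, 0.2136]
tool_rot: [1.0, 0.001, 0.004, 0.001]
force: [0.9, -0.4, -2.5]
finger_gap: 0.185
gripper_force: 58.9
pt [ 0.4579 -0.0377  0.1096] dp [0.2785 0.2129 0.0924] yaw 0.13 F [ 0.9 -0.4 -2.5] gap 0.185 t 39.3
 rot [ 0.0005 -0.0014  0.0003] dp after turn [0.2798 0.2126 0.0893]
```

```bash
python3 -m crank '[{"dp":[0.046,0.0355,0],"delta_rot":[0,0,0],"fingers":-1},{"dp":[0.046,0.0355,0],"delta_rot":[0,0,0],"fingers":-1},{"dp":[0.046,0.0355,0],"delta_rot":[0,0,0],"fingers":-1},{"dp":[0.046,0.0355,0],"delta_rot":[0,0,0],"fingers":-1},{"dp":[0.046,0.0355,0],"delta_rot":[0,0,0],"fingers":-1},{"dp":[0.046,0.0355,0],"delta_rot":[0,0,0],"fingers":-1},{"dp":[0,0,0.04],"delta_rot":[0,0,0],"fingers":-1},{"dp":[0,0,0.025],"delta_rot":[0,0,0],"fingers":-1},{"dp":[0,0,0],"delta_rot":[0,0,0],"fingers":-1},{"dp":[0,0,0],"delta_rot":[0,0,0],"fingers":-1}]'
python3 -c "
from h import *
go(.5978,-.144,.065,0,.105)"
```

```text
t: 40.13
tcp_pos: [0.5928, -0.143, 0.175]
tool_rot: [1.0, 0.001, -0.002, -0.001]
force: [-0.6, 0.4, -1.7]
finger_gap: 0.189
gripper_force: 59.0
pt [ 0.5928 -0.143   0.07  ] dp [0.0101 0.0021 0.0099] yaw 0.1 F [-0.6  0.4 -1.7] gap 0.189 t 40.1
 rot [-0.0003  0.0007  0.0003] dp after turn [0.0101 0.0021 0.01  ]
```

```bash
python3 -m crank '[{"dp":[0.006,0.001,0],"delta_rot":[0,0,0],"fingers":-1},{"dp":[0,0,0.004],"delta_rot":[0,0,0],"fingers":-1},{"dp":[0,0,0],"delta_rot":[0,0,0],"fingers":-1},{"dp":[0,0,0],"delta_rot":[0,0,0],"fingers":-1}]'
python3 -m crank '[{"dp":[0,0,0.003],"delta_rot":[0,0,0],"fingers":-1},{"dp":[0,0,0],"delta_rot":[0,0,0],"fingers":-1},{"dp":[0,0,0],"delta_rot":[0,0,0],"fingers":-1}]'
python3 -m crank '[{"dp":[0,0,0.003],"delta_rot":[0,0,0],"fingers":-1},{"dp":[0,0,0],"delta_rot":[0,0,0],"fingers":-1},{"dp":[0,0,0],"delta_rot":[0,0,0],"fingers":-1}]'
```

```text
t: 40.47
tcp_pos: [0.5974, -0.144, 0.1756]
tool_rot: [1.0, 0.001, 0.0, 0.0]
force: [-0.4, -0.4, -2.9]
finger_gap: 0.181
gripper_force: 59.0
t: 40.72
tcp_pos: [0.5971, -0.144, 0.1735]
tool_rot: [1.0, 0.001, 0.0, 0.0]
force: [0.9, 0.4, -2.2]
finger_gap: 0.191
gripper_force: 59.0
t: 40.97
tcp_pos: [0.5971, -0.1441, 0.1718]
tool_rot: [1.0, 0.001, -0.0, -0.0]
force: [-0.3, 0.3, -3.4]
finger_gap: 0.181
gripper_force: 59.0
```

```bash
python3 -m crank '[{"dp":[0,0,0.003],"delta_rot":[0,0,0],"fingers":-1},{"dp":[0,0,0],"delta_rot":[0,0,0],"fingers":-1},{"dp":[0,0,0],"delta_rot":[0,0,0],"fingers":-1}]'
python3 -m crank '[{"dp":[0,0,0.002],"delta_rot":[0,0,0],"fingers":-1},{"dp":[0,0,0],"delta_rot":[0,0,0],"fingers":-1},{"dp":[0,0,0],"delta_rot":[0,0,0],"fingers":-1}]'
```

```text
t: 41.22
tcp_pos: [0.5973, -0.1442, 0.1709]
tool_rot: [1.0, 0.001, 0.0, 0.0]
force: [-1.0, 0.2, 2.7]
finger_gap: 0.186
gripper_force: 59.5
t: 41.47
tcp_pos: [0.5973, -0.1441, 0.1708]
tool_rot: [1.0, 0.001, 0.0, 0.0]
force: [-2.4, 0.0, 7.1]
finger_gap: 0.184
gripper_force: 60.2
```

```bash
python3 -m crank '[{"dp":[0,0,-0.003],"delta_rot":[0,0,0],"fingers":0},{"dp":[0,0,0],"delta_rot":[0,0,0],"fingers":0},{"dp":[0,0,0],"delta_rot":[0,0,0],"fingers":0},{"dp":[0,0,-0.03],"delta_rot":[0,0,0],"fingers":0},{"dp":[0,0,-0.06],"delta_rot":[0,0,0],"fingers":0},{"dp":[0,0,-0.05],"delta_rot":[0,0,0],"fingers":0},{"dp":[0.016,-0.058,0],"delta_rot":[0,0,0],"fingers":-1},{"dp":[0.016,-0.058,0],"delta_rot":[0,0,0],"fingers":-1},{"dp":[0.016,-0.058,0],"delta_rot":[0,0,0],"fingers":-1},{"dp":[0.016,-0.058,0],"delta_rot":[0,0,0],"fingers":-1},{"dp":[0.016,-0.058,0],"delta_rot":[0,0,0],"fingers":-1},{"dp":[0,0,0.05],"delta_rot":[0,0,0],"fingers":-1}]'
python3 -m crank '[{"dp":[0,0,0.05],"delta_rot":[0,0,0],"fingers":-1},{"dp":[0,0,0.03],"delta_rot":[0,0,0],"fingers":-1},{"dp":[0,0,0],"delta_rot":[0,0,0],"fingers":-1},{"dp":[0,0,0],"delta_rot":[0,0,0],"fingers":-1},{"dp":[0,0,0],"delta_rot":[0,0,0],"fingers":-1}]'
python3 - <<'E'
from m import *
p=meas(); q,_,_=snap('side'); cv2.imwrite('pics/w4.png',np.hstack([cv2.resize(p[160:310,290:460,::-1],(397,350)),cv2.resize(q[200:380,240:480,::-1],(400,350))]))
go(.638,.001,.067,0)
E
```

```text
t: 42.47
tcp_pos: [0.641, 0.0058, 0.2203]
tool_rot: [1.0, 0.003, 0.006, -0.0]
force: [0.6, -0.7, -0.2]
finger_gap: -0.001
gripper_force: 0.0
t: 42.88
tcp_pos: [0.6377, 0.0007, 0.1767]
tool_rot: [1.0, 0.001, 0.001, 0.0]
force: [0.2, -0.0, 0.1]
finger_gap: -0.0
gripper_force: 0.0
slats
 (array([ 0.5455, -0.1436]), array([0.0363, 0.0725]), np.float64(-0.57), array([375.5, 244. ]))
 (array([ 0.5478, -0.3128]), array([0.0375, 0.074 ]), np.float64(1.29), array([436.2, 243. ]))
 (array([ 0.5466, -0.2272]), array([0.0363, 0.0753]), np.float64(-0.78), array([405.5, 243.5]))
 (array([ 0.6494, -0.31  ]), array([0.0421, 0.0815]), np.float64(6.75), array([434.6, 206.7]))
 (array([ 0.6476, -0.2252]), array([0.0422, 0.0842]), np.float64(4.39), array([404.3, 207.5]))
 (array([ 0.6479, -0.1417]), array([0.0372, 0.0798]), np.float64(3.82), array([374.5, 207.4]))
knobs bench
high
 (array([ 0.597 , -0.2234]), array([0.0192, 0.0171]), np.float64(44.68), array([406.8, 223.8]))
 (array([ 0.5966, -0.1418]), array([0.0189, 0.0162]), np.float64(-0.15), array([376.5, 224. ]))
 (array([ 0.5964, -0.3071]), array([0.0195, 0.0204]), np.float64(-26.98), array([437.8, 223.9]))
pt [6.379e-01 6.000e-04 1.044e-01] dp [-0.     -0.0009  0.0748] yaw 0.07 F [-0.2  0.5 -0.2] gap 0.002 t 43.0
 rot [ 0.0001 -0.0005  0.0002] dp after turn [ 0.0002 -0.0008  0.0748]
```

View pics/w4.png

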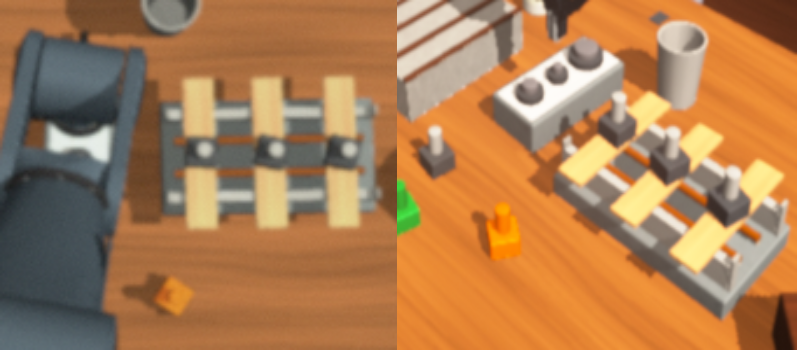

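All three slats are weighted on their middles, with knobs at (376,224), (407,224) and (438,224), and the spare weight is untouched. Pressing the smallest key.

```bash
python3 -m crank '[{"dp":[0,0,0.04],"delta_rot":[0,0,0],"fingers":-1},{"dp":[0,0,0.028],"delta_rot":[0,0,0],"fingers":-1},{"dp":[0,0,0],"delta_rot":[0,0,0],"fingers":-1},{"dp":[0,0,0],"delta_rot":[0,0,0],"fingers":-1}]'
python3 -m crank '[{"dp":[0,0,0.006],"delta_rot":[0,0,0],"fingers":-1},{"dp":[0,0,0.006],"delta_rot":[0,0,0],"fingers":-1},{"dp":[0,0,0],"delta_rot":[0,0,0],"fingers":-1},{"dp":[0,0,0],"delta_rot":[0,0,0],"fingers":-1}]'
python3 -m crank '[{"dp":[0,0,0.004],"delta_rot":[0,0,0],"fingers":-1},{"dp":[0,0,0],"delta_rot":[0,0,0],"fingers":-1},{"dp":[0,0,0],"delta_rot":[0,0,0],"fingers":-1}]'
python3 -m crank '[{"dp":[0,0,0.003],"delta_rot":[0,0,0],"fingers":-1},{"dp":[0,0,0],"delta_rot":[0,0,0],"fingers":-1},{"dp":[0,0,0],"delta_rot":[0,0,0],"fingers":-1}]'
```

```text
t: 43.32
tcp_pos: [0.637, 0.0008, 0.1423]
tool_rot: [1.0, 0.001, 0.0, 0.0]
force: [-0.5, 0.7, 0.5]
finger_gap: 0.002
gripper_force: 0.0
t: 43.65
tcp_pos: [0.6381, 0.0007, 0.1371]
tool_rot: [1.0, 0.001, 0.002, 0.0]
force: [0.9, -0.7, 2.9]
finger_gap: -0.002
gripper_force: 1.4
t: 43.9
tcp_pos: [0.6381, 0.0007, 0.1347]
tool_rot: [1.0, 0.001, 0.002, 0.0]
force: [3.1, 0.3, 4.0]
finger_gap: 0.001
gripper_force: 2.1
t: 44.15
tcp_pos: [0.6381, 0.0007, 0.1336]
tool_rot: [1.0, 0.001, 0.002, 0.0]
force: [2.0, -1.1, 8.1]
finger_gap: -0.002
gripper_force: 4.1
```

```bash
python3 -m crank '[{"dp":[0,0,0.002],"delta_rot":[0,0,0],"fingers":-1},{"dp":[0,0,0],"delta_rot":[0,0,0],"fingers":-1},{"dp":[0,0,-0.03],"delta_rot":[0,0,0],"fingers":-1},{"dp":[0,0,-0.04],"delta_rot":[0,0,0],"fingers":-1},{"dp":[0,0,0],"delta_rot":[0,0,0],"fingers":-1},{"dp":[-0.052,-0.002,0],"delta_rot":[0,0,0],"fingers":-1},{"dp":[-0.052,-0.002,0],"delta_rot":[0,0,0],"fingers":-1},{"dp":[0,0,0],"delta_rot":[0,0,0],"fingers":-1},{"dp":[0,0,0.03],"delta_rot":[0,0,0],"fingers":-1},{"dp":[0,0,0.021],"delta_rot":[0,0,0],"fingers":-1},{"dp":[0,0,0],"delta_rot":[0,0,0],"fingers":-1},{"dp":[0,0,0],"delta_rot":[0,0,0],"fingers":-1}]'
python3 -m crank '[{"dp":[0,0,0.006],"delta_rot":[0,0,0],"fingers":-1},{"dp":[0,0,0.006],"delta_rot":[0,0,0],"fingers":-1},{"dp":[0,0,0],"delta_rot":[0,0,0],"fingers":-1},{"dp":[0,0,0],"delta_rot":[0,0,0],"fingers":-1}]'
python3 -m crank '[{"dp":[0,0,0.005],"delta_rot":[0,0,0],"fingers":-1},{"dp":[0,0,0],"delta_rot":[0,0,0],"fingers":-1},{"dp":[0,0,0],"delta_rot":[0,0,0],"fingers":-1}]'
```

```text
t: 45.15
tcp_pos: [0.5838, 0.0031, 0.1395]
tool_rot: [1.0, 0.001, -0.002, -0.0]
force: [-1.6, 0.1, 0.9]
finger_gap: 0.002
gripper_force: 0.7
t: 45.48
tcp_pos: [0.5848, 0.003, 0.1351]
tool_rot: [1.0, 0.001, -0.0, -0.0]
force: [-1.5, 0.7, 4.0]
finger_gap: -0.002
gripper_force: 2.0
t: 45.73
tcp_pos: [0.5848, 0.003, 0.1336]
tool_rot: [1.0, 0.001, 0.0, 0.0]
force: [-4.2, 0.5, 9.4]
finger_gap: -0.002
gripper_force: 5.0
```

```bash
python3 -m crank '[{"dp":[0,0,-0.03],"delta_rot":[0,0,0],"fingers":-1},{"dp":[0,0,-0.04],"delta_rot":[0,0,0],"fingers":-1},{"dp":[0,0,0],"delta_rot":[0,0,0],"fingers":-1},{"dp":[0.054,0.003,0],"delta_rot":[0,0,0],"fingers":-1},{"dp":[0.054,0.003,0],"delta_rot":[0,0,0],"fingers":-1},{"dp":[0.054,0.003,0],"delta_rot":[0,0,0],"fingers":-1},{"dp":[0.054,0.003,0],"delta_rot":[0,0,0],"fingers":-1},{"dp":[0,0,0],"delta_rot":[0,0,0],"fingers":-1},{"dp":[0,0,0.03],"delta_rot":[0,0,0],"fingers":-1},{"dp":[0,0,0.021],"delta_rot":[0,0,0],"fingers":-1},{"dp":[0,0,0],"delta_rot":[0,0,0],"fingers":-1},{"dp":[0,0,0],"delta_rot":[0,0,0],"fingers":-1}]'
python3 -m crank '[{"dp":[0,0,0.006],"delta_rot":[0,0,0],"fingers":-1},{"dp":[0,0,0.006],"delta_rot":[0,0,0],"fingers":-1},{"dp":[0,0,0],"delta_rot":[0,0,0],"fingers":-1},{"dp":[0,0,0],"delta_rot":[0,0,0],"fingers":-1}]'
python3 -m crank '[{"dp":[0,0,0.005],"delta_rot":[0,0,0],"fingers":-1},{"dp":[0,0,0],"delta_rot":[0,0,0],"fingers":-1},{"dp":[0,0,0],"delta_rot":[0,0,0],"fingers":-1}]'
```

```text
t: 46.73
tcp_pos: [0.6918, -0.0028, 0.1405]
tool_rot: [1.0, 0.001, -0.002, -0.0]
force: [-0.4, -0.5, 0.2]
finger_gap: -0.004
gripper_force: 0.0
t: 47.07
tcp_pos: [0.6929, -0.0029, 0.1366]
tool_rot: [1.0, 0.001, 0.0, 0.0]
force: [-1.0, -0.1, 2.3]
finger_gap: 0.001
gripper_force: 1.6
t: 47.32
tcp_pos: [0.693, -0.0029, 0.1339]
tool_rot: [1.0, 0.001, 0.0, 0.0]
force: [-1.6, -0.3, 3.9]
finger_gap: 0.0
gripper_force: 2.4
```

Press the last bit, lift clear and move off to the left for a final look.

```bash
python3 -m crank '[{"dp":[0,0,0.004],"delta_rot":[0,0,0],"fingers":-1},{"dp":[0,0,0],"delta_rot":[0,0,0],"fingers":-1},{"dp":[0,0,0],"delta_rot":[0,0,0],"fingers":-1}]'
python3 -m crank '[{"dp":[0,0,-0.03],"delta_rot":[0,0,0],"fingers":-1},{"dp":[0,0,-0.06],"delta_rot":[0,0,0],"fingers":-1},{"dp":[0,0,-0.06],"delta_rot":[0,0,0],"fingers":-1},{"dp":[0,0,-0.06],"delta_rot":[0,0,0],"fingers":-1},{"dp":[-0.03,-0.06,0],"delta_rot":[0,0,0],"fingers":-1},{"dp":[-0.03,-0.06,0],"delta_rot":[0,0,0],"fingers":-1},{"dp":[-0.03,-0.06,0],"delta_rot":[0,0,0],"fingers":-1},{"dp":[-0.03,-0.06,0],"delta_rot":[0,0,0],"fingers":-1},{"dp":[-0.03,-0.06,0],"delta_rot":[0,0,0],"fingers":-1},{"dp":[0,0,0],"delta_rot":[0,0,0],"fingers":-1},{"dp":[0,0,0],"delta_rot":[0,0,0],"fingers":-1}]'
python3 - <<'E'
from m import *
p=meas(); q,_,_=snap('side'); cv2.imwrite('pics/w5.png',np.hstack([cv2.resize(p[160:310,290:460,::-1],(397,350)),cv2.resize(q[200:380,240:480,::-1],(400,350))]))
E
```

```text
t: 47.57
tcp_pos: [0.693, -0.0029, 0.1336]
tool_rot: [1.0, 0.001, 0.0, 0.0]
force: [-5.5, 0.6, 13.2]
finger_gap: -0.001
gripper_force: 6.3
t: 48.48
tcp_pos: [0.6168, 0.1488, 0.236]
tool_rot: [1.0, 0.003, -0.0, 0.0]
force: [-0.0, -0.9, 0.7]
finger_gap: -0.0
gripper_force: 0.0
slats
 (array([ 0.5455, -0.1436]), array([0.0363, 0.0725]), np.float64(-0.57), array([375.5, 244. ]))
 (array([ 0.5478, -0.3128]), array([0.0375, 0.074 ]), np.float64(1.29), array([436.2, 243. ]))
 (array([ 0.5466, -0.2272]), array([0.0363, 0.0753]), np.float64(-0.78), array([405.5, 243.5]))
 (array([ 0.6487, -0.3096]), array([0.0364, 0.0788]), np.float64(-0.98), array([434.5, 207. ]))
 (array([ 0.6479, -0.1417]), array([0.0372, 0.0798]), np.float64(3.82), array([374.5, 207.4]))
 (array([ 0.6478, -0.2239]), array([0.0421, 0.0844]), np.float64(6.32), array([403.9, 207.4]))
knobs bench
 (array([0.4501, 0.0391]), array([0.0112, 0.0139]), np.float64(-0.08), array([310. , 278.5]))
high
 (array([ 0.5948, -0.3076]), array([0.0212, 0.0171]), np.float64(44.57), array([438. , 224.5]))
 (array([ 0.5966, -0.1432]), array([0.0162, 0.0162]), np.float64(-0.55), array([377., 224.]))
 (array([ 0.5964, -0.2254]), array([0.0173, 0.0171]), np.float64(44.68), array([407.5, 224. ]))
```

View pics/w5.png

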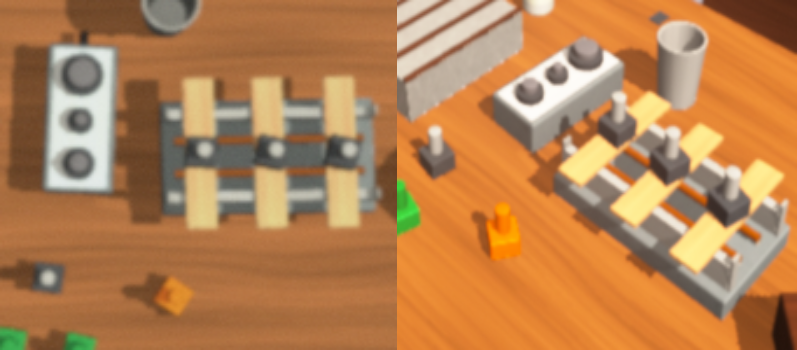

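The slats lie square with upright weights at (377,224), (407.5,224) and (438,224), the keys are up, and the robot is clear.

```bash
python3 -c "
from station import manip
print(manip.sign_off())"
```

```text
the job is handed in; nothing more can be done
None
```

Job handed in at about 48 s: all three slats lie across both bars with a weight on each, the keys were pressed small, middle, large, and the last picture showed everything in place with the robot clear; the sign-off gave no verdict.

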